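# Load the cartridge reader

## Task

Get the cartridge reader ready for its next run. First swing the bay's clear guard up and over until it stays open by itself; then take every white cartridge out of the drawer and set it down flat inside the black tray where the tray stands in front of the bay, none on top of another; then push the loaded tray between the guides until it is fully home and straight against the back stop. Finish with the drawer fully shut, the round pot still in it and the guard still standing open, and leave everything else on the bench where it is.

Things in the scene. Friction and masses are not known exactly. Their poses are not given: they have to be found in the camera images.
- bay_home (a point): The reader bay: a fixed white and aluminium fixture on the bench with two polished, slippery 22 mm high guide rails. Point on the bench under the centre of the tray when it is fully home; x points into the bay (away from the robot), y to the left, z up. The parallel rails (151 mm apart, tray 146 mm) run from x=-60 to the back stop at x=+65 mm; in front of them the guides flare outwards to 207 mm apart at x=-140 mm. With the clear guard down the loaded tray cannot enter.
- guard (a joint): Angle of the hinged guard (rad): 0 = down over the bay, grows as its front is lifted up and over away from the robot; stop at 1.92. Gravity only, no spring: it falls shut below about 1.3 and falls open against its stop above that. Lifting takes about 2 N at the handle.
- guard_hinge (a point): A point on the guard's hinge axis, mid-width, 50 mm above the bench and 75 mm beyond bay_home along the bay's x. The axis is the bay's y.
- guard_handle (a point): Middle of the guard's handle, a round steel bar 10 mm thick, 110 mm long, parallel to the hinge; moves with the guard. With the guard down it lies 85 mm above the bench, 185 mm in front of the hinge and 35 mm above it (in the frame that turns with the guard), with 36 mm free between the bar and the guard's front edge and nothing but air below. It can be pinched from above between its two end arms (at y = -55 and +55 mm).
- tray_mid (a point): Black flat loose tray, 125 mm (x) by 146 mm (y), about 0.25 kg, its two corners towards the bay rounded. Point at its centre on top of its floor (4 mm above its underside). Lips 6 mm above the floor all round, inside space from x=-56 to +57 and y=-68 to +68 mm; an upright push plate (6 mm thick, 120 mm wide, 30 mm high above the bench) stands along its -x edge, outer face at x=-62 mm. It stands in front of the bay's mouth with x roughly towards the bay.
- drawer (a joint): How far the drawer is pulled out (m): 0 = shut, stop at 0.16; it slides towards the robot, along -x of drawer_in, with about 1.5 N friction, and stays where it is left.
- drawer_handle (a point): Middle of the drawer's handle, a round steel bar 10 mm thick, 110 mm long along y, 62 mm above the bench and 45 mm in front of the drawer's front face; can be pinched from above. The white drawer unit around it is 295 mm wide, 240 mm deep, 90 mm high; its front is 58 mm behind the handle when shut.
- drawer_in (a point): Centre of the floor of the drawer's compartment (moves with the drawer), 22 mm above the bench; x points into the unit, y to the left. The compartment is 126 mm (x) by 273 mm (y); side and rear walls only 10 mm high, the front plate rises to 78 mm above the bench. Clear of the unit's top once pulled out 0.13 or more.
- cart1_mid (a point): Cartridge: white rectangular plastic block with a foil top, 60 mm (x) by 24 mm (y) by 32 mm (z), 50 g; point at its centre. Starts in the drawer, standing on its 60 x 24 mm base (centre 16 mm above the compartment floor). May be absent (three or four are present).
- cart2_mid (a point): Cartridge: white rectangular plastic block with a foil top, 60 mm (x) by 24 mm (y) by 32 mm (z), 50 g; point at its centre. Starts in the drawer, standing on its 60 x 24 mm base (centre 16 mm above the compartment floor). May be absent (three or four are present).
- cart3_mid (a point): Cartridge: white rectangular plastic block with a foil top, 60 mm (x) by 24 mm (y) by 32 mm (z), 50 g; point at its centre. Starts in the drawer, standing on its 60 x 24 mm base (centre 16 mm above the compartment floor). May be absent (three or four are present).
- cart4_mid (a point): Cartridge: white rectangular plastic block with a foil top, 60 mm (x) by 24 mm (y) by 32 mm (z), 50 g; point at its centre. Starts in the drawer, standing on its 60 x 24 mm base (centre 16 mm above the compartment floor). May be absent (three or four are present).
- pot_mid (a point): Round grey pot, 37 mm wide, 30 mm high, point at its centre; stands in the drawer among the cartridges and belongs there.
- cup: Bystander: lidded specimen jar, 54 mm wide, 60 mm high; origin at the centre of its underside. Leave alone.
- tape: Bystander: roll of paper tape lying flat, 60 mm wide, 20 mm high; origin at the centre of its underside. Leave alone.
- drops: Bystander: small white bottle, 40 mm wide, 85 mm high; origin at the centre of its underside. Leave alone.
- tipbox: Bystander: clear pipette-tip box 120 x 85 x 60 mm; origin at the centre of its underside. Leave alone.
- rack: Bystander: black tube rack 120 x 220 mm, 45 mm high, with red-capped tubes to 110 mm; origin at the centre of its underside. Leave alone.
- bay: The whole reader bay with its guard; same frame as bay_home.
Things that resemble listed ones, but are neither listed nor needed, are in the scene too. There is more than one size of the part that bears tray_mid; the job needs the middle-sized.

How it is judged (in metres and radians):
On the way, in this order (a step that is already met when the one before it is completed fails the run):
1. the guard stands open by itself, untouched (value of joint guard above 1.75 rad and contact force between the fingers and bay below 0.1 N), for 0.4 s.
2. every cartridge lies flat in the tray, the tray still outside the bay (x of cart1_mid in the frame of tray_mid between -0.046 and 0.048 m and y of cart1_mid in the frame of tray_mid between -0.057 and 0.057 m and z of cart1_mid in the frame of tray_mid between 0.006 and 0.0195 m and x of cart2_mid in the frame of tray_mid between -0.046 and 0.048 m and y of cart2_mid in the frame of tray_mid between -0.057 and 0.057 m and z of cart2_mid in the frame of tray_mid between 0.006 and 0.0195 m and x of cart3_mid in the frame of tray_mid between -0.046 and 0.048 m and y of cart3_mid in the frame of tray_mid between -0.057 and 0.057 m and z of cart3_mid in the frame of tray_mid between 0.006 and 0.0195 m and x of cart4_mid in the frame of tray_mid between -0.046 and 0.048 m and y of cart4_mid in the frame of tray_mid between -0.057 and 0.057 m and z of cart4_mid in the frame of tray_mid between 0.006 and 0.0195 m and x of tray_mid in the frame of bay_home below -0.07 m), for 0.2 s.
3. the loaded tray is fully home in the bay (x of cart1_mid in the frame of tray_mid between -0.046 and 0.048 m and y of cart1_mid in the frame of tray_mid between -0.057 and 0.057 m and z of cart1_mid in the frame of tray_mid between 0.006 and 0.0195 m and x of cart2_mid in the frame of tray_mid between -0.046 and 0.048 m and y of cart2_mid in the frame of tray_mid between -0.057 and 0.057 m and z of cart2_mid in the frame of tray_mid between 0.006 and 0.0195 m and x of cart3_mid in the frame of tray_mid between -0.046 and 0.048 m and y of cart3_mid in the frame of tray_mid between -0.057 and 0.057 m and z of cart3_mid in the frame of tray_mid between 0.006 and 0.0195 m and x of cart4_mid in the frame of tray_mid between -0.046 and 0.048 m and y of cart4_mid in the frame of tray_mid between -0.057 and 0.057 m and z of cart4_mid in the frame of tray_mid between 0.006 and 0.0195 m and horizontal distance between tray_mid and bay_home below 0.006 m and angle between the x axis of tray_mid and the x axis of bay_home, either way round below 0.05 rad and height (world z) of tray_mid below 0.008 m), for 0.2 s.
At the end, for the whole second after the job is handed in: Tray within 6 mm and 0.05 rad of home; each cartridge flat on its floor inside the lips (centre within 46 mm in x, 57 mm in y of the tray centre, 6 to 19.5 mm above its floor); guard above 1.75 rad; drawer under 10 mm open, pot on its compartment floor (all of step 3 and value of joint guard above 1.75 rad and value of joint drawer below 0.01 m and x of pot_mid in the frame of drawer_in between -0.065 and 0.065 m and y of pot_mid in the frame of drawer_in between -0.138 and 0.138 m and z of pot_mid in the frame of drawer_in between 0 and 0.03 m); the robot touches nothing.
It fails at once if a bystander on the bench is displaced by more than 5 cm (distance of any of cup, tape, drops, tipbox, rack from where it was at the start of the episode above 0.05 m).
Of cart1, cart2, cart3, cart4 only 3 to 4 are there at a start; the rules pass over those that are not, and their reading is None.
At some moment in a run one of tray, cart1, cart2, cart3, cart4 may be knocked a few centimetres aside while the robot is not near it.
Once in a run the grip may slacken for a moment while it holds something.
It also fails if it takes over 208 s, if anything falls off the work surface, if the arm or the gripper's body presses on something with over 40 N, if the wrist force passes 120 N, or if a joint passes its speed limit or range.

## Robot

A 6-joint arm with a two-finger parallel gripper is mounted at the origin on the work surface. World frame = base frame: x ahead of the robot, y to its left, z up, the work surface at z = 0. Lengths are in mm, angles in rad, forces in N, time in s.
With the tool pointing down it reaches from about 275 to 825 mm from the base axis. Payload 5.2 kg.
Tool frame: the origin (TCP) lies midway between the tips of the shut fingers; the grasp point (between the pads) lies 19 mm behind it (ctrl.grip_point_offset is the distance from the TCP to the grasp point, in mm); y points along the fingers, x is the direction in which the jaws open and shut, and the axes are right-handed (so a half turn about y gives the same grasp; the last joint's range is limited). The gripper opens to 93 mm and grips with 3 to 60 N. Pads are 15 mm wide; open, the fingers measure 128 mm over their backs; the gripper's body (75 mm by 188 mm) begins 65 mm behind the grasp point.
Start: joints at [-1.35, 0.259, 1.535, -0, 1.348, -0.203], TCP at [226.196, -501.339, 218.653] pointing down, gripper open.
Joint ranges: [-3.14, 3.14], [-0.91, 2.08], [0.19, 2.58], [-1.22, 4.36], [0.22, 2.71], [-3.12, 3.12]. Speed limits (rad/s): [2.57, 2.57, 3.14, 3.14, 3.14, 3.14].

## Interface

Orientations are given as a unit quaternion [w, x, y, z].
In Python, from station import monitor, cams, ctrl gives the robot as it stands.
- The arm moves only by the tool jog_arm, never from a script. Its argument "moves" is a list that holds one entry, the list of rows, each a list of 7 numbers: the shift along the tool's x, y, z in units of 40 mm (1.0 is 40 mm), then the turn, a rotation vector about the tool's x, y, z in units of 5 degrees (1.0 is 5 degrees), then the opening in per cent of the stroke, from 0 (shut) to 100 (fully open). In form: [[[tx, ty, tz, rx, ry, rz, hand], ...]]. A call has 1 to 8 rows; each row shifts and turns the pose as measured when the row begins, along the tool's axes as they then stand; what a row does not reach is not made up. A row lasts 1/12 s, in which the tool goes at most 41.7 mm and 7.16 degrees, less where a joint would pass 70% of its speed; a pose out of reach is approached as far as the arm can. A call is refused whole if a number of a shift passes 1 or a number of a turn 1, either way. A call with a gripper value outside its range is refused whole. The fingers move at their own pace and stop on an object; "grip_force" is the grip in N (left out, the last holds). Time passes only in rows, so rows that do not move let the fingers close. It gives the time, the measured TCP pose, the force and the opening at its end, in the units of the state.
- monitor.sense(): the state, without advancing time (a new reading comes with each control period).
- cams.read_camera(name): name is "scene" or "top" or "wrist"; returns a dict with "pixels" (400x640x3 uint8, blue, green, red), "fx", "fy", "cx", "cy" (pixels), "T" (4x4, takes a point from camera to world coordinates). Camera axes: x right, y down, z forward; pixel columns grow to the right and rows downward; lengths in mm; the calibration is good to about 2 mm. A picture is of the moment at which its call begins. There is no depth.
- ctrl.close_job(): hands the job in, once; it reports no verdict.
The state is a dict: "clock": time; "joints": joint angles; "qd": joint speeds; "joint_torque": joint torques, N m; "tcp_pos": TCP position; "tcp_rot": TCP orientation; "force": force on the tool from outside, world axes, zero at the start; "wrist_torque": the same for the moment, N m; "opening": finger opening in mm.
Only numpy, scipy, OpenCV 4.12 (cv2) and the standard library are available. Lean on these libraries where they do the work, as an engineer would, in place of code of your own. Each camera call takes 0.05 s, during which the arm holds its last target. There are 200 camera calls.

## Working session

There is one attempt and no reset: what is moved stays moved. The work goes in short steps, Python scripts to look and compute and a tool call to move; the robot and the scene stay as the last step left them, time stands still between calls to the robot, and variables do not carry over. Pictures are saved under pics/ and viewed, about 12 in all and at most 16, crops included, and the job is handed in when it is done.

Besides the shell and the picture viewer there is one more tool, called after "Emit:" by a JSON object that holds its "method" and its "body", one argument or row to a line. jog_arm: Moves the arm, as the interface text tells. Its arguments: {"type":"object","properties":{"moves":{"type":"array"},"grip_force":{"type":"number"}},"required":["moves"]}

```bash
ls; mkdir -p pics
cat > h.py <<'E'
import numpy as np, cv2
from station import monitor, cams, ctrl
from scipy.spatial.transform import Rotation as R
def shot(name, fn=None, crop=None, s=1):
    c=cams.read_camera(name); im=np.array(c["pixels"],dtype=np.uint8)
    if fn:
        o=im
        if crop: x0,y0,x1,y1=crop; o=im[y0:y1,x0:x1]
        if s!=1: o=cv2.resize(o,None,fx=s,fy=s,interpolation=cv2.INTER_CUBIC)
        cv2.imwrite("pics/"+fn,o)
    return c,im
def ray(c,u,v,z):
    T=np.array(c["T"]); d=T[:3,:3]@np.array([(u-c["cx"])/c["fx"],(v-c["cy"])/c["fy"],1]); o=T[:3,3]
    return o+d*(z-o[2])/d[2]
def proj(c,p):
    T=np.array(c["T"]); q=T[:3,:3].T@(np.array(p,float)-T[:3,3]); return np.array([c["fx"]*q[0]/q[2]+c["cx"],c["fy"]*q[1]/q[2]+c["cy"]])
def st():
    s=monitor.sense(); w,x,y,z=s["tcp_rot"]; M=R.from_quat([x,y,z,w]).as_matrix()
    return s,np.array(s["tcp_pos"]),M
E
python3 - <<'E'
from h import *
s,p,M=st(); print(p,M.round(3),s["clock"],s["opening"],ctrl.grip_point_offset)
c,_=shot("top","t0.png"); print(np.array(c["T"]).round(2),c["fx"])
c,_=shot("scene","s0.png"); print(np.array(c["T"]).round(2),c["fx"])
E
```

```text
pics
[ 226.06531468 -500.81028822  217.81264633] [[ 0.411 -0.     0.912]
 [-0.912  0.002  0.411]
 [-0.002 -1.     0.   ]] 0.0 93.03792019222355 18.8
[[ 1.00000e-02 -9.90000e-01  1.60000e-01  2.33680e+02]
 [-1.00000e+00 -1.00000e-02 -1.00000e-02 -9.02100e+01]
 [ 1.00000e-02 -1.60000e-01 -9.90000e-01  1.73277e+03]
 [ 0.00000e+00  0.00000e+00  0.00000e+00  1.00000e+00]] 399.57498396336143
[[ 8.20000e-01  4.50000e-01 -3.50000e-01  1.05363e+03]
 [ 5.70000e-01 -6.40000e-01  5.20000e-01 -9.16370e+02]
 [ 1.00000e-02 -6.20000e-01 -7.80000e-01  1.32039e+03]
 [ 0.00000e+00  0.00000e+00  0.00000e+00  1.00000e+00]] 427.4443813583553
```

View pics/t0.png

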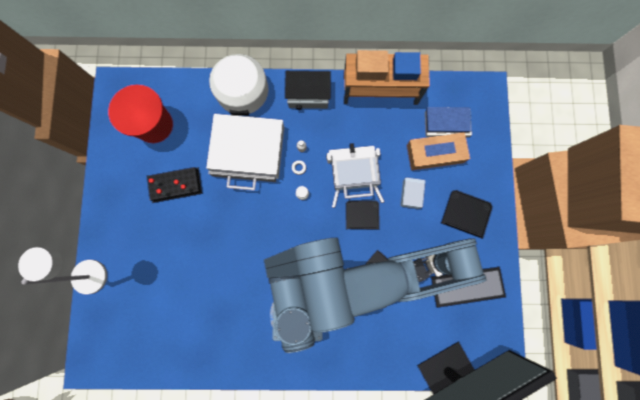

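View pics/s0.png

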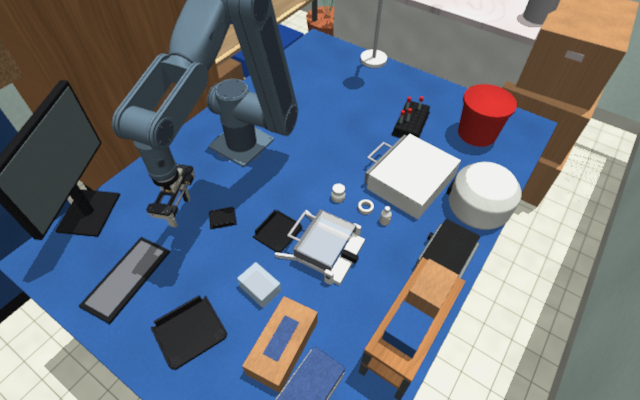

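The top view has three black trays: small (378,260), middle (362,214) and large (466,213). The one at (362,214) fits, being about 34 px × 4.3 mm ≈ 146 mm wide and standing at the bay's mouth. The bay is at (356,168), its guard handle at about (357,198). The drawer unit is at (246,146) with its handle at (241,187). I'll confirm in an enlarged crop.

Run:
```python
from h import *
c,im=shot("top","t1.png",(195,105,395,245),4)
for n,u,v,z in [("L",345,202,10),("L2",379,202,10),("L3",346,228,10),("L4",379,228,10),("small",378,260,10),("hand",357,198,85),("dh",241,187,62)]: print(n,ray(c,u,v,z).round())
```

```text
L [ 477. -199.   10.]
L2 [ 479. -347.   10.]
L3 [ 364. -203.   10.]
L4 [ 365. -346.   10.]
small [ 229. -340.   10.]
hand [ 484. -245.   85.]
dh [530. 245.  62.]
```

View pics/t1.png

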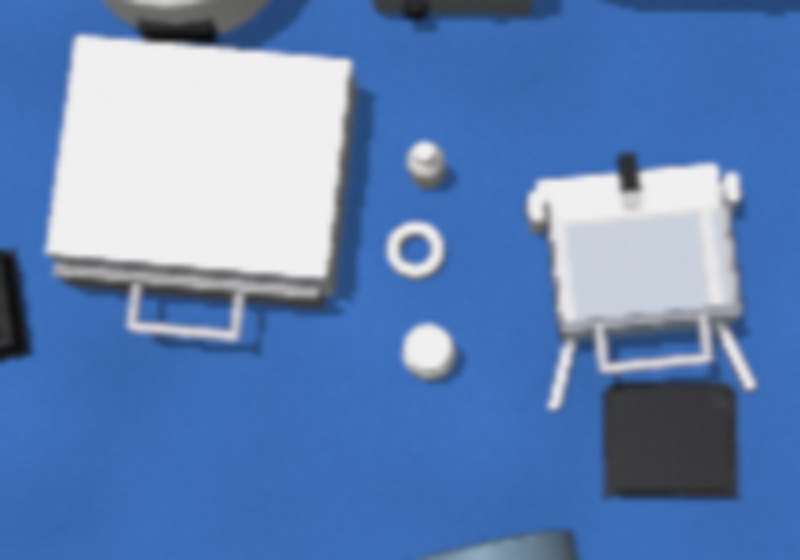

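Tray candidates in t1: the middle one, crop (670,438), measures about 145 × 118 mm, has rounded corners facing the bay and stands at its mouth, so it is the right one. The guard handle runs from crop (604,370) to (710,360), and the drawer handle from (130,327) to (240,338).

```bash
cat >> h.py <<'E'
def rows(target, yaw=None, step=40):
    """steps in tool units to reach target tcp; yaw = world angle of tool x axis"""
    s,p,M=st(); d=M.T@(np.array(target,float)-p)/40
    out={"d_tool(40mm)":d.round(2)}
    if yaw is not None:
        a=np.arctan2(M[1,0],M[0,0]); e=(yaw-a+np.pi/2)%np.pi-np.pi/2
        out["ry(5deg)"]=round(-np.degrees(e)/5,2)   # tool y is down
    print(p.round(1),out)
E
python3 - <<'E'
from h import *
c,im=shot("top")
f=lambda u,v,z: ray(c,u/4+195,v/4+105,z)
a,b=f(604,370,85),f(710,360,85); print("guard handle",a,b,np.linalg.norm(a-b),np.degrees(np.arctan2(*(a-b)[[0,1]])))
a,b=f(130,327,62),f(240,338,62); print("drawer handle",a,b,np.linalg.norm(a-b),np.degrees(np.arctan2(*(a-b)[[0,1]])))
q=[f(48,255,90),f(328,280,90),f(352,60,90),f(76,36,90)]; print(np.round(q),[np.linalg.norm(q[i]-q[i-1]).round() for i in range(4)])
for u,v in [(604,495),(736,496),(732,385),(608,385)]: print(f(u,v,8).round())
# scene check of handles
c2,_=shot("scene"); 
for n,p in [("gh",(f(604,370,85)+f(710,360,85))/2),("dh",(f(130,327,62)+f(240,338,62))/2)]: print(n,p.round(),proj(c2,p))
rows([480,-245,180],None)
E
```

```text
guard handle [ 485.54072983 -198.57540553   85.        ] [ 497.19740404 -309.45502563   85.        ] 111.49066420851901 -6.0014088413043565
drawer handle [530.21742734 302.20063705  62.        ] [519.56178333 185.51526673  62.        ] 117.1708939833577 5.217747247470342
[[601. 385.  90.]
 [577.  91.  90.]
 [818.  72.  90.]
 [841. 368.  90.]] [np.float64(241.0), np.float64(295.0), np.float64(241.0), np.float64(297.0)]
[ 361. -204.    8.]
[ 361. -346.    8.]
[ 482. -343.    8.]
[ 481. -208.    8.]
gh [ 491. -254.   85.] [294.96029459 223.47621661]
dh [525. 244.  62.] [374.24512232 149.68598903]
[ 226.1 -501.1  218.3] {'d_tool(40mm)': array([-3.23,  0.96,  8.42])}
```

Emit:
{"method": "jog_arm", "body": {
  "moves": [
    [[-0.32,0,0.93,0,0,0,100],[-0.32,0.1,0.93,0,0,0,100],[-0.32,0.1,0.93,0,0,0,100],[-0.32,0.1,0.93,0,0,0,100],[-0.32,0.1,0.93,0,0,0,100],[-0.32,0.1,0.93,0,0,0,100],[-0.32,0.1,0.93,0,0,0,100],[-0.32,0,0.93,0,0,0,100]]
  ],
  "grip_force": 15
}}

```text
clock: 0.92
tcp_pos: [458.4, -285.3, 191.5]
tcp_rot: [-0.59, 0.592, -0.389, 0.388]
force: [0.0, -0.3, -0.2]
opening: 93.0
```

Emit:
{"method": "jog_arm", "body": {
  "moves": [
    [[0,0,0,0,-1,0,100],[0,0,0,0,-1,0,100],[0,0,0,0,-1,0,100],[0,0,0,0,-1,0,100],[0,0,0,0,-1,0,100],[0,0,0,0,-1,0,100],[0,0,0,0,-1,0,100],[0,0,0,0,-1,0,100]]
  ]
}}

```text
clock: 1.58
tcp_pos: [465.6, -274.0, 189.8]
tcp_rot: [0.692, -0.691, 0.148, -0.146]
force: [0.2, 0.4, -0.4]
opening: 92.6
```

Emit:
{"method": "jog_arm", "body": {
  "moves": [
    [[0,0,0,0,-1,0,100],[0,0,0,0,-1,0,100],[0,0,0,0,-1,0,100],[0,0,0,0,-1,0,100],[0,0,0,0,-1,0,100],[0,0,0,0,-1,0,100],[0,0,0,0,-0.3,0,100],[0,0,0,0,0,0,100]]
  ]
}}

```text
clock: 2.25
tcp_pos: [465.0, -273.2, 188.7]
tcp_rot: [0.706, -0.703, -0.056, 0.059]
force: [0.2, 0.3, 0.8]
opening: 92.8
```

Run:
```python
from h import *
s,p,M=st(); print(p,M.round(3),s["clock"],s["joints"],s["force"])
c,_=shot("wrist","w1.png"); print(np.array(c["T"]).round(2),c["fx"])
for q in [(485.5,-198.6,85),(497.2,-309.5,85)]: print(proj(c,q))
rows([491,-254,110],np.radians(6))
```

```text
[ 465.02409848 -273.24593316  188.67559863] [[ 0.987 -0.004 -0.163]
 [ 0.163  0.004  0.987]
 [-0.004 -1.     0.004]] 2.25 [-7.38053791e-01  2.65297809e-01  1.60165577e+00 -1.43778475e-04
  1.28019586e+00 -9.01489878e-01] [0.18536419 0.31198896 0.81454361]
[[ 9.9000e-01  1.6000e-01  4.0000e-02  4.5233e+02]
 [ 1.6000e-01 -9.5000e-01 -2.8000e-01 -1.9519e+02]
 [-1.0000e-02  2.8000e-01 -9.6000e-01  3.5343e+02]
 [ 0.0000e+00  0.0000e+00  0.0000e+00  1.0000e+00]] 275.805627190365
[361.39787232 126.81464252]
[351.49581677 235.63565184]
[ 465.  -273.3  188.7] {'d_tool(40mm)': array([0.73, 1.97, 0.36]), 'ry(5deg)': np.float64(0.66)}
```

View pics/w1.png

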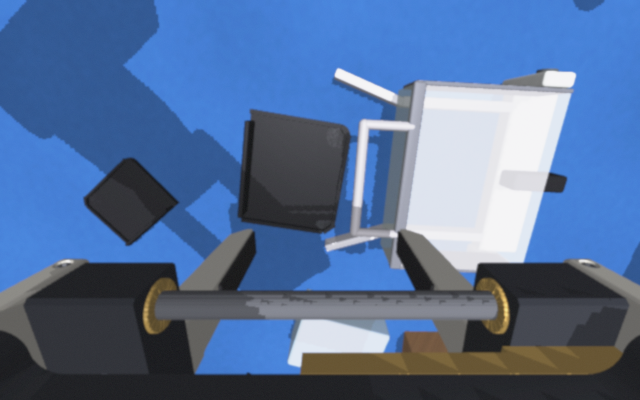

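The wrist view shows the guard handle bar from (364,124) to (357,234), about 4 px from the prediction. The tray's push plate is at (245,165), with the far edges at (349,130) and (325,232).

Run:
```python
from h import *
c,_=shot("wrist")
a,b=ray(c,364,124,85),ray(c,357,234,85); m=(a+b)/2; print(a,b,np.linalg.norm(a-b),m,np.degrees(np.arctan2(-(a-b)[0],(a-b)[1])))
# bay front white edge / side lines
for n,u,v,z in [("plate top a",253,110,30),("plate top b",240,218,30),("fr",349,122,10),("fl",335,232,10)]: print(n,ray(c,u,v,z).round(1))
rows([m[0],m[1],105],np.radians(6))
```

```text
[ 487.50001578 -195.70962313   85.        ] [ 502.50339873 -306.74385391   85.        ] 112.04330370431671 [ 495.00170726 -251.22673852   85.        ] 7.6954218968012205
plate top a [ 369.2 -200.9   30. ]
plate top b [ 364.3 -332.1   30. ]
fr [ 479.1 -196.5   10. ]
fl [ 486.7 -339.9   10. ]
[ 465.  -273.3  188.7] {'d_tool(40mm)': array([0.84, 2.09, 0.42]), 'ry(5deg)': np.float64(0.65)}
```

Emit:
{"method": "jog_arm", "body": {
  "moves": [
    [[0.4,0.3,0.2,0,0.5,0,32],[0.4,0.4,0.2,0,0,0,32],[0,0.4,0,0,0,0,32],[0,0.4,0,0,0,0,32],[0,0,0,0,0,0,32]]
  ]
}}

```text
clock: 2.77
tcp_pos: [496.6, -253.3, 128.2]
tcp_rot: [0.706, -0.706, -0.038, 0.038]
force: [0.1, 1.0, -0.2]
opening: 64.4
```

Run:
```python
from h import *
rows([494.5,-251.5,66],np.radians(6.5)); print(st()[0]["opening"])
```

```text
[ 496.6 -253.3  128.2] {'d_tool(40mm)': array([-0.05,  1.56,  0.05]), 'ry(5deg)': np.float64(-0.07)}
64.43541050600157
```

Emit:
{"method": "jog_arm", "body": {
  "moves": [
    [[-0.05,0,0.05,0,0,0,32],[0,0,0,0,0,0,32],[0,0,0,0,0,0,32],[0,0,0,0,0,0,32],[0,0,0,0,0,0,32],[0,0.2,0,0,0,0,32]]
  ]
}}

```text
clock: 3.27
tcp_pos: [495.9, -253.4, 124.9]
tcp_rot: [-0.705, 0.708, 0.039, -0.035]
force: [0.6, -0.3, -0.4]
opening: 30.5
```

Emit:
{"method": "jog_arm", "body": {
  "moves": [
    [[0,0.4,0,0,0,0,32],[0,0.4,0,0,0,0,32],[0,0.3,0,0,0,0,32],[0,0.1,0,0,0,0,32],[0,0,0,0,0,0,0],[0,0,0,0,0,0,0],[0,0,0,0,0,0,0],[0,0,0,0,0,0,0]]
  ],
  "grip_force": 10
}}

```text
clock: 3.93
tcp_pos: [494.9, -255.1, 75.2]
tcp_rot: [-0.704, 0.709, 0.038, -0.036]
force: [-3.0, -0.5, -1.1]
opening: 9.5
```

Emit:
{"method": "jog_arm", "body": {
  "moves": [
    [[0.14,-0.57,0,0,0,0,0],[0.22,-0.55,0,0,0,0,0],[0.28,-0.52,0,0,0,0,0],[0.34,-0.48,0,0,0,0,0],[0.4,-0.43,0,0,0,0,0],[0.45,-0.38,0,0,0,0,0]]
  ],
  "grip_force": 15
}}

```text
clock: 4.43
tcp_pos: [569.2, -246.3, 195.6]
tcp_rot: [-0.705, 0.708, 0.038, -0.033]
force: [8.4, -2.3, -16.5]
opening: 9.5
```

```bash
cat >> h.py <<'E'
def guard():
    s,p,M=st(); h0=np.array([494.9,-255.1]); bx=np.array([np.cos(.113),np.sin(.113)])
    dx=(p[:2]-h0)@bx; dz=p[2]-75.2; print(p,"phi",np.arctan2(35+dz,185-dx)-.187,"r",np.hypot(35+dz,185-dx),s["force"],s["opening"])
E
python3 -c "from h import *; guard()"
```

```text
[ 569.20639568 -246.26060982  195.61469136] phi 0.7671336796341333 r 190.5028281547657 [  8.44792709  -2.33846016 -16.52518535] 9.46792885137453
```

Emit:
{"method": "jog_arm", "body": {
  "moves": [
    [[0.5,-0.28,0,0,0,0,0],[0.52,-0.28,0,0,0,0,0],[0.54,-0.22,0,0,0,0,0],[0.56,-0.15,0,0,0,0,0],[0.57,-0.07,0,0,0,0,0]]
  ]
}}

```text
clock: 4.85
tcp_pos: [680.0, -233.4, 234.8]
tcp_rot: [-0.706, 0.707, 0.037, -0.034]
force: [0.4, -2.9, -10.4]
opening: 9.4
```

```bash
python3 -c "from h import *; guard()"
```

```text
[ 679.9562932  -233.41929853  234.82333325] phi 1.3905824938304485 r 194.62781473801962 [  0.35242293  -2.88171119 -10.41573632] 9.362696846805239
```

Emit:
{"method": "jog_arm", "body": {
  "moves": [
    [[0.5,0.08,0,0,0,0,0],[0.5,0.12,0,0,0,0,0],[0,0,0,0,0,0,30],[0,0,0,0,0,0,30],[0,0,0,0,0,0,40],[0,-0.5,0,0,0,0,60],[0,-1,0,0,0,0,60],[-0.3,-0.5,0,0,0,0,100]]
  ]
}}

```text
clock: 5.52
tcp_pos: [709.7, -227.3, 303.3]
tcp_rot: [0.708, -0.705, -0.035, 0.038]
force: [-0.7, 0.2, 1.2]
opening: 44.4
```

Run:
```python
from h import *
guard()
shot("scene","s2.png",(180,130,500,330),2)
```

```text
[ 709.67833237 -227.30206698  303.31960519] phi 1.5031078767256076 r 265.00356416649765 [-0.68112833  0.17561166  1.20826788] 44.41950162758716
```

View pics/s2.png

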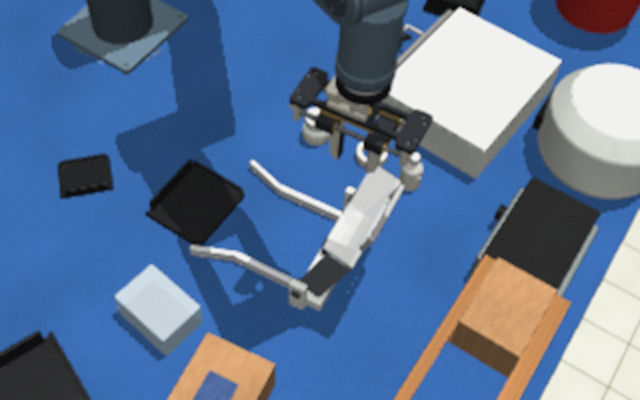

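Guard is standing open: in s2 it leans back at crop (370,220) with the gripper above and clear of it. Moving to the drawer handle.

Emit:
{"method": "jog_arm", "body": {
  "moves": [
    [[-0.7,0,0.65,0,0,0,100],[-0.7,0,0.65,0,0,0,100],[-0.7,0,0.65,0,0,0,100],[-0.7,0,0.65,0,0,0,100],[-0.6,0,0.8,0,0,0,100],[0,0,0.95,0,0,0,100],[0,0,0.95,0,0,0,100],[0,0,0.95,0,0,0,100]]
  ]
}}

```text
clock: 6.23
tcp_pos: [534.2, 2.2, 302.9]
tcp_rot: [-0.705, 0.708, 0.028, -0.03]
force: [1.3, 0.5, 0.3]
opening: 92.9
```

Emit:
{"method": "jog_arm", "body": {
  "moves": [
    [[0,0.3,0.9,0,0.5,0,100],[0,0.3,0.9,0,0.5,0,100],[0,0.3,0.9,0,0.5,0,100],[0,0.3,0.9,0,0.5,0,100],[0,0.3,0.9,0,0,0,100],[0,0,0.9,0,0,0,100]]
  ]
}}

```text
clock: 6.73
tcp_pos: [531.1, 223.7, 244.8]
tcp_rot: [-0.704, 0.708, -0.035, 0.041]
force: [0.9, -0.0, -0.5]
opening: 93.1
```

Run:
```python
from h import *
rows([525,244,180],np.radians(-4.7)); print(st()[0]["clock"])
```

```text
[531.1 223.7 244.8] {'d_tool(40mm)': array([-0.22,  1.61,  0.5 ]), 'ry(5deg)': np.float64(-0.29)}
6.7333
```

Emit:
{"method": "jog_arm", "body": {
  "moves": [
    [[-0.2,0.5,0.5,0,-0.3,0,32],[0,0.5,0,0,0,0,32],[0,0,0,0,0,0,32],[0,0,0,0,0,0,32]]
  ]
}}

```text
clock: 7.07
tcp_pos: [521.7, 251.3, 204.4]
tcp_rot: [-0.706, 0.708, -0.022, 0.03]
force: [-0.3, -0.8, 0.8]
opening: 70.9
```

Run:
```python
from h import *
c,_=shot("wrist","w2.png")
print(proj(c,(530.2,302,62)),proj(c,(519.6,185.5,62)))
rows([525,244,52],np.radians(-4.7))
```

```text
[329.63334428 142.58635801] [327.63900102 240.18044479]
[521.6 250.8 204.4] {'d_tool(40mm)': array([ 0.06,  3.81, -0.15]), 'ry(5deg)': np.float64(0.09)}
```

View pics/w2.png

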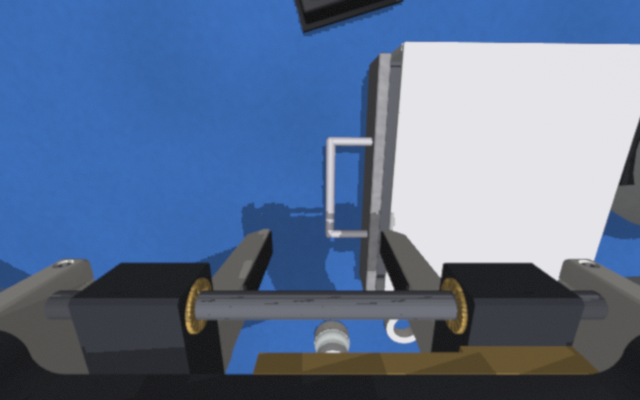

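The handle bar runs from (331,142) to (330,234), within about 2 px in x of the prediction. Descend and pinch.

Emit:
{"method": "jog_arm", "body": {
  "moves": [
    [[0.1,0.6,-0.1,0,0,0,32],[0,0.8,0,0,0,0,32],[0,0.6,0,0,0,0,32],[0,0,0,0,0,0,32],[0,0,0,0,0,0,32]]
  ]
}}

```text
clock: 7.53
tcp_pos: [532.0, 241.6, 131.9]
tcp_rot: [-0.706, 0.706, -0.02, 0.038]
force: [-0.0, 0.8, 0.0]
opening: 33.8
```

Run:
```python
from h import *
rows([526,246,50],np.radians(-4.7)); print(st()[0]["opening"])
```

```text
[532.  241.6 131.9] {'d_tool(40mm)': array([-0.21,  2.04,  0.09]), 'ry(5deg)': np.float64(0.01)}
33.82490488309195
```

Emit:
{"method": "jog_arm", "body": {
  "moves": [
    [[-0.2,0.3,0.1,0,0,0,32],[0,0.4,0,0,0,0,32],[0,0.4,0,0,0,0,32],[0,0.4,0,0,0,0,32],[0,0.4,0,0,0,0,32],[0,0,0,0,0,0,32]]
  ]
}}

```text
clock: 8.03
tcp_pos: [537.2, 244.4, 69.7]
tcp_rot: [0.708, -0.704, 0.014, -0.048]
force: [-1.1, -1.5, 0.2]
opening: 29.7
```

Run:
```python
from h import *
rows([526,246,50],np.radians(-4.7)); print(st()[0]["opening"],st()[0]["force"],st()[2].round(3))
```

```text
[537.2 244.4  69.7] {'d_tool(40mm)': array([-0.31,  0.48,  0.01]), 'ry(5deg)': np.float64(-0.07)}
29.66944010056112 [-1.09966132 -1.5465689   0.17471213] [[ 0.995  0.048  0.088]
 [-0.088  0.004  0.996]
 [ 0.048 -0.999  0.008]]
```

Emit:
{"method": "jog_arm", "body": {
  "moves": [
    [[-0.3,-0.1,0,0,0,0.55,32],[0,0,0,0,0,0,32]]
  ]
}}

```text
clock: 8.2
tcp_pos: [526.9, 245.1, 77.2]
tcp_rot: [0.71, -0.703, 0.03, -0.033]
force: [0.3, -0.1, -0.6]
opening: 29.5
```

```bash
cat >> h.py <<'E'
def tilt():
    s,p,M=st(); y=M[:,1]; r=M.T@np.cross(y,[0,0,-1]); print("fix turn(5deg)",(np.degrees(r)/5).round(2),"open",round(s["opening"],1),"F",np.round(s["force"],1),"t",s["clock"])
E
python3 - <<'E'
from h import *
rows([526,246,50],np.radians(-4.7)); tilt()
E
```

```text
[526.9 245.1  77.2] {'d_tool(40mm)': array([-0.03,  0.68,  0.01]), 'ry(5deg)': np.float64(-0.08)}
fix turn(5deg) [-0.1  -0.    0.03] open 29.5 F [ 0.3 -0.1 -0.6] t 8.2
```

Emit:
{"method": "jog_arm", "body": {
  "moves": [
    [[-0.03,0.3,0,0,0,0,32],[0,0.3,0,0,0,0,32],[0,0.1,0,0,0,0,32],[0,0,0,0,0,0,0],[0,0,0,0,0,0,0],[0,0,0,0,0,0,0],[0,0,0,0,0,0,0]]
  ],
  "grip_force": 30
}}

```text
clock: 8.78
tcp_pos: [531.6, 245.6, 54.6]
tcp_rot: [0.711, -0.702, 0.026, -0.039]
force: [0.5, -0.2, -3.6]
opening: 9.2
```

Run:
```python
from h import *
rows([526,246,50],np.radians(-4.7)); tilt()
```

```text
[531.6 245.6  54.6] {'d_tool(40mm)': array([-0.14,  0.11, -0.  ]), 'ry(5deg)': np.float64(-0.1)}
fix turn(5deg) [-0.15 -0.    0.21] open 9.2 F [ 0.5 -0.2 -3.6] t 8.7833
```

Emit:
{"method": "jog_arm", "body": {
  "moves": [
    [[-0.3,0,0,0,0,0,0],[-0.5,0,0,0,0,0,0],[-0.5,0,0,0,0,0,0],[-0.5,0,0,0,0,0,0],[-0.5,0,0,0,0,0,0],[-0.5,0,0,0,0,0,0],[-0.5,0,0,0,0,0,0]]
  ]
}}

```text
clock: 9.37
tcp_pos: [409.4, 255.6, 54.5]
tcp_rot: [0.71, -0.702, 0.018, -0.047]
force: [1.8, -2.5, 2.3]
opening: 8.8
```

Run:
```python
from h import *
rows([531.6-157*.9966,245.6+157*.082,54.6],np.radians(-4.7)); tilt()
```

```text
[409.4 255.6  54.5] {'d_tool(40mm)': array([-0.86, -0.04, -0.01]), 'ry(5deg)': np.float64(-0.11)}
fix turn(5deg) [-0.16  0.    0.48] open 8.8 F [ 1.8 -2.5  2.3] t 9.3667
```

Emit:
{"method": "jog_arm", "body": {
  "moves": [
    [[-0.5,0,0,0,0,0,0],[-0.35,0,0,0,0,0,0],[0,0,0,0,0,0,30],[0,0,0,0,0,0,30],[0,0,0,0,0,0,30],[0,-0.5,0,0,0,0.3,30],[0,-0.9,0,0,0,0.2,30],[0,-0.9,0,0,0,0,100]]
  ]
}}

```text
clock: 10.03
tcp_pos: [368.7, 256.1, 144.8]
tcp_rot: [0.71, -0.703, 0.034, -0.028]
force: [1.2, 1.0, 0.1]
opening: 31.2
```

Emit:
{"method": "jog_arm", "body": {
  "moves": [
    [[0.7,-0.7,-0.3,0,0,0,100],[0.7,-0.7,-0.4,0,0,0,100],[0.7,-0.4,-0.4,0,0,0,100],[0,0,-0.4,0,0,0,100],[0,0,-0.3,0,0,0,100],[0,0,0,0,0,0,100]]
  ]
}}

```text
clock: 10.53
tcp_pos: [456.7, 173.7, 229.2]
tcp_rot: [0.711, -0.701, 0.028, -0.033]
force: [-0.8, 0.9, -0.3]
opening: 69.9
```

Run:
```python
from h import *
rows([480,180,250],np.radians(-4.7)); tilt()
c,_=shot("wrist","w3.png"); print(proj(c,(475,250,54)),proj(c,(375,258,62)))
```

```text
[456.7 173.7 229.2] {'d_tool(40mm)': array([ 0.57, -0.51,  0.22]), 'ry(5deg)': np.float64(-0.06)}
fix turn(5deg) [-0.16  0.    0.08] open 69.9 F [-0.8  0.9 -0.3] t 10.5333
[335.44674196 119.76158501] [249.23073607 120.46217998]
```

View pics/w3.png

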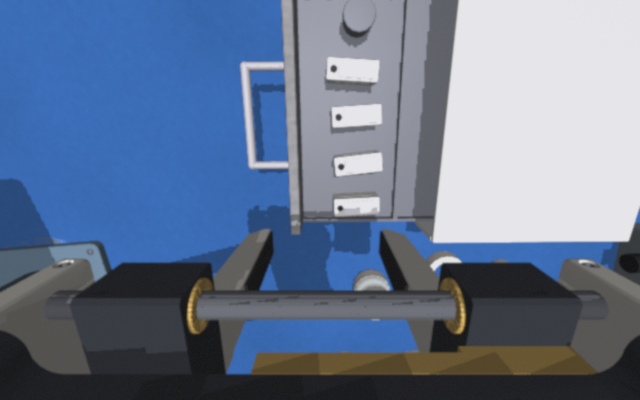

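Wrist view: four white cartridges at (353,70), (357,117), (358,164) and (356,206), with the pot at (360,15). I'll grip each one across its 60 mm length, because the 21 mm gaps between them are too tight for the fingers.

```bash
cat >> h.py <<'E'
def carts(c,im,z,box=None,thr=200,full=False):
    """white 60x24 tops at height z: centre xy, yaw, size (mm)"""
    m=(im.min(2)>thr).astype(np.uint8)
    if box: k=np.zeros_like(m); k[box[1]:box[3],box[0]:box[2]]=1; m&=k
    m=cv2.morphologyEx(m,cv2.MORPH_CLOSE,np.ones((5,5),np.uint8))
    out=[]
    for k in cv2.findContours(m,cv2.RETR_EXTERNAL,cv2.CHAIN_APPROX_NONE)[0]:
        if cv2.contourArea(k)<150: continue
        w=np.array([ray(c,u,v,z)[:2] for u,v in k[:,0]],np.float32)
        (x,y),(a,b),t=cv2.minAreaRect(w)
        if a<b: a,b,t=b,a,t-90
        t=(t+90)%180-90
        if full or (40<a<75 and 15<b<36): out.append([x,y,t,a,b]+list(k[:,0].mean(0)))
    return np.array(sorted(out,key=lambda r:-r[1])).round(1)
E
python3 - <<'E'
from h import *
c,im=shot("wrist"); 
for t in (150,180,200): print(t,carts(c,im,54,(300,0,400,222),t,True))
for u in (289,296,299): print("front plate",u,ray(c,u,100,78).round())
for u in (396,402): print("rear",ray(c,u,100,32).round())
E
```

```text
150 [[493.3 292.   85.1 160.9 110.5 345.4  73.5]
 [499.5 194.9   2.   60.8  25.4 359.  164.6]
 [493.8 140.5  -2.   59.8  23.3 357.2 206.5]]
180 [[498.7 303.3  -8.3  59.5  23.1 353.   69.9]
 [500.4 252.9  -1.5  59.3  23.3 357.  115.9]
 [499.  195.    1.9  59.3  23.1 358.7 164.5]
 [494.1 141.6  -3.2  59.6  20.5 356.7 205.8]]
200 [[498.6 303.3  -8.3  57.8  22.5 352.8  69.9]
 [500.2 253.   -1.3  57.5  22.7 356.8 115.9]
 [499.  194.9   1.8  57.6  22.5 358.5 164.6]
 [493.9 141.1  -1.8  57.2  20.  356.9 205.1]]
front plate 289 [425. 276.  78.]
front plate 296 [433. 275.  78.]
front plate 299 [436. 275.  78.]
rear [552. 268.  32.]
rear [560. 267.  32.]
```

Run:
```python
from h import *
rows([499,195,90],np.radians(1.9)); tilt()
```

```text
[455.6 175.4 228.4] {'d_tool(40mm)': array([1.02, 3.47, 0.53]), 'ry(5deg)': np.float64(-1.37)}
fix turn(5deg) [-0.17  0.    0.06] open 77.9 F [-1.2  0.7 -0.2] t 10.6333
```

Emit:
{"method": "jog_arm", "body": {
  "moves": [
    [[0.5,0.5,0.2,-0.15,0,0,78],[0.55,0.5,0.2,0,0,0,78],[0,0.8,0.1,0,-0.7,0,78],[0,0.8,0,0,-0.7,0,78],[0,0.6,0,0,0,0,78],[0,0.2,0,0,0,0,78],[0,0,0,0,0,0,78]]
  ]
}}

```text
clock: 11.22
tcp_pos: [500.3, 200.0, 87.3]
tcp_rot: [0.708, -0.705, -0.018, 0.014]
force: [-0.0, -0.3, 0.7]
opening: 72.8
```

Run:
```python
from h import *
rows([499,195,37],np.radians(1.9)); tilt()
c,im=shot("wrist"); print(carts(c,im,54,None,180))
```

```text
[500.3 200.   87.3] {'d_tool(40mm)': array([-0.05,  1.26, -0.13]), 'ry(5deg)': np.float64(0.14)}
fix turn(5deg) [-0.05  0.    0.06] open 72.8 F [-0.  -0.3  0.7] t 11.2167
[[499.  303.3  -8.3  58.8  22.9 330.9  78.6]
 [500.5 253.2  -1.3  58.6  23.  330.2 154.5]
 [498.1 196.2   2.5  56.1  20.8 320.4 227.9]]
```

Emit:
{"method": "jog_arm", "body": {
  "moves": [
    [[-0.05,0.3,-0.12,0,0,0,78],[0,0.5,0,0,0,0,78],[0,0.4,0,0,0,0,78],[0,0.05,0,0,0,0,78],[0,0,0,0,0,0,40],[0,0,0,0,0,0,40],[0,0,0,0,0,0,40],[0,0,0,0,0,0,40]]
  ],
  "grip_force": 20
}}

```text
clock: 11.93
tcp_pos: [506.5, 199.4, 49.1]
tcp_rot: [0.71, -0.704, -0.025, 0.008]
force: [-0.0, -0.3, -0.6]
opening: 59.6
```

Run:
```python
from h import *
rows([421,-275,150],np.radians(1.9)); tilt()
```

```text
[506.5 199.4  49.1] {'d_tool(40mm)': array([ -2.62,  -2.67, -11.73]), 'ry(5deg)': np.float64(0.15)}
fix turn(5deg) [-0.09  0.    0.28] open 59.6 F [-0.  -0.3 -0.6] t 11.9333
```

Emit:
{"method": "jog_arm", "body": {
  "moves": [
    [[0,0,0,0,0,0,78],[0,0,0,0,0,0,78],[-0.15,0.1,-0.1,0,0,0.25,78],[0,0.25,0,0,0,0,78],[0,0.1,0,0,0,0,78],[0,0,0,0,0,0,40],[0,0,0,0,0,0,40],[0,0,0,0,0,0,40]]
  ],
  "grip_force": 20
}}

```text
clock: 12.6
tcp_pos: [502.1, 194.9, 31.4]
tcp_rot: [0.71, -0.704, -0.018, 0.015]
force: [-1.8, 0.8, 4.2]
opening: 59.8
```

Emit:
{"method": "jog_arm", "body": {
  "moves": [
    [[0,0,0,0,0,0,40],[0,-0.4,0,0,0,0,40],[0,-0.5,0,0,0,0,40],[0,-0.8,0,0,0,0,40],[0,-0.8,0,0,0,0,40],[0,-0.8,0,0,0,0,40],[0,-0.3,0,0,0,0,40]]
  ]
}}

```text
clock: 13.18
tcp_pos: [497.0, 193.1, 175.7]
tcp_rot: [0.709, -0.705, -0.013, 0.02]
force: [1.0, 0.3, -0.9]
opening: 59.8
```

Run:
```python
from h import *
rows([421,-275,150],np.radians(1.9)); tilt()
```

```text
[497.  193.1 175.7] {'d_tool(40mm)': array([ -2.43,   0.59, -11.61]), 'ry(5deg)': np.float64(0.15)}
fix turn(5deg) [-0.07 -0.   -0.12] open 59.8 F [ 1.   0.3 -0.9] t 13.1833
```

Emit:
{"method": "jog_arm", "body": {
  "moves": [
    [[-0.15,0,-0.95,0,0,0,40],[-0.15,0,-0.95,0,0,0,40],[-0.15,0,-0.95,0,0,0,40],[-0.15,0,-0.95,0,0,0,40],[-0.15,0,-0.95,0,0,0,40],[-0.15,0,-0.95,0,0,0,40],[-0.15,0,-0.95,0,0,0,40],[-0.15,0,-0.95,0,0,0,40]]
  ]
}}

```text
clock: 13.85
tcp_pos: [466.3, -115.4, 180.3]
tcp_rot: [0.71, -0.704, -0.024, 0.02]
force: [0.3, -0.3, -0.6]
opening: 59.7
```

Emit:
{"method": "jog_arm", "body": {
  "moves": [
    [[-0.15,0,-0.95,0,0,0,40],[-0.15,0,-0.95,0,0,0,40],[-0.15,0,-0.95,0,0,0,40],[-0.15,0,-0.5,0,0,0,40],[0,0,0,0,0,0,40]]
  ]
}}

```text
clock: 14.27
tcp_pos: [447.1, -264.3, 179.2]
tcp_rot: [0.709, -0.705, -0.022, 0.018]
force: [-0.4, -0.1, -0.8]
opening: 59.7
```

Run:
```python
from h import *
rows([421,-275,100],np.radians(1.9)); tilt()
c,im=shot("wrist","w4.png")
m=((im.max(2)<75)).astype(np.uint8)
for k in cv2.findContours(m,cv2.RETR_EXTERNAL,cv2.CHAIN_APPROX_NONE)[0]:
    if cv2.contourArea(k)>1500: print(cv2.boundingRect(k),cv2.contourArea(k),cv2.approxPolyDP(k,6,True)[:,0].tolist()[:12])
```

```text
[ 447.1 -264.3  179.2] {'d_tool(40mm)': array([-0.68,  1.97, -0.24]), 'ry(5deg)': np.float64(0.27)}
fix turn(5deg) [-0.06  0.    0.07] open 59.7 F [-0.4 -0.1 -0.8] t 14.2667
(416, 263, 142, 89) 4195.5 [[557, 297], [513, 263], [427, 264], [424, 282], [434, 277], [441, 285], [447, 323], [436, 334], [419, 321], [416, 351], [446, 345], [453, 298]]
(0, 189, 640, 211) 34455.0 [[0, 331], [0, 399], [639, 399], [639, 336], [613, 366], [585, 375], [229, 375], [233, 321], [210, 334], [204, 319], [210, 286], [218, 277]]
(253, 137, 103, 97) 3420.0 [[254, 140], [254, 233], [283, 220], [351, 219], [355, 144], [348, 195], [340, 189], [332, 198], [264, 185], [261, 139]]
```

View pics/w4.png

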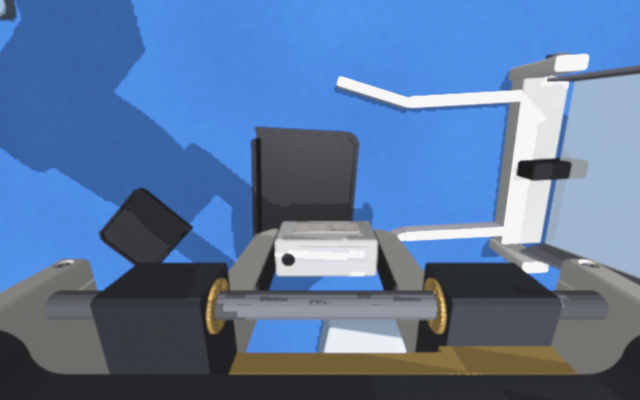

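Wrist view: the cartridge is held level at (325,250). The tray is visible behind it, with far-side corners (258,128) and (355,135) and the front edge at column ~354. The guides and the opened guard are at right. Computing the tray frame from these edges.

```bash
cat >> h.py <<'E'
def tray(c,im,box,vis=None):
    """not-blue dark region in box -> contour points on z=10 plane"""
    hsv=cv2.cvtColor(im,cv2.COLOR_BGR2HSV); m=((hsv[...,1]<110)&(hsv[...,2]<130)).astype(np.uint8)
    k=np.zeros_like(m); k[box[1]:box[3],box[0]:box[2]]=1; m&=k
    ks=cv2.findContours(m,cv2.RETR_EXTERNAL,cv2.CHAIN_APPROX_NONE)[0]; k=max(ks,key=cv2.contourArea)
    return k[:,0]
E
python3 - <<'E'
from h import *
c,im=shot("wrist")
k=tray(c,im,(235,115,375,218)); print(cv2.boundingRect(k))
# front edge line (z=10), left edge line (z=10), plate top outer (z=30)
fr=np.array([ray(c,k[k[:,1]==v][:,0].max(),v,10)[:2] for v in range(150,205,3)])
le=np.array([ray(c,u,k[k[:,0]==u][:,1].min(),10)[:2] for u in range(275,340,3)])
pl=np.array([ray(c,k[k[:,1]==v][:,0].min(),v,30)[:2] for v in range(145,205,3)])
for n,e in (("front",fr),("left",le),("plate",pl)):
    vx,vy,x,y=cv2.fitLine(e.astype(np.float32),cv2.DIST_HUBER,0,.01,.01).ravel(); print(n,x.round(1),y.round(1),np.degrees(np.arctan2(vy,vx)).round(1))
E
```

```text
(252, 129, 107, 89)
front 482.5 -252.6 89.8
left 424.1 -200.9 0.2
plate 361.8 -241.0 -89.8
```

Emit:
{"method": "jog_arm", "body": {
  "moves": [
    [[-0.3,0.5,-0.5,0,0.2,0,40],[-0.3,0.5,-0.5,0,0.2,0,40],[0,0.6,-0.4,0,0,0,40],[0,0.6,0,0,0,0,40],[0,0.3,0,0,0,0,40],[0,0,0,0,0,0,40]]
  ]
}}

```text
clock: 14.87
tcp_pos: [430.4, -309.2, 77.6]
tcp_rot: [0.71, -0.704, -0.015, 0.007]
force: [-0.4, 1.0, -0.5]
opening: 59.8
```

Run:
```python
from h import *
rows([424,-322,15],0); tilt()
```

```text
[ 430.4 -309.2   77.6] {'d_tool(40mm)': array([-0.19,  1.56, -0.33]), 'ry(5deg)': np.float64(0.35)}
fix turn(5deg) [-0.09  0.    0.13] open 59.8 F [-0.4  1.  -0.5] t 14.8667
```

Emit:
{"method": "jog_arm", "body": {
  "moves": [
    [[-0.25,0.2,-0.33,0,0.3,0.2,40],[0,0.4,0,0,0,0.1,40],[-0.05,0.4,0,0,0,0,40],[0,0,0,0,0,0,40]]
  ]
}}

```text
clock: 15.2
tcp_pos: [420.3, -319.7, 38.4]
tcp_rot: [0.709, -0.705, 0.003, 0.008]
force: [0.1, 0.9, -0.6]
opening: 60.0
```

Run:
```python
from h import *
rows([424,-322,15],0); tilt()
```

```text
[ 420.3 -319.7   38.4] {'d_tool(40mm)': array([ 0.1 ,  0.58, -0.06]), 'ry(5deg)': np.float64(0.09)}
fix turn(5deg) [-0.08 -0.   -0.18] open 60.0 F [ 0.1  0.9 -0.6] t 15.2
```

Emit:
{"method": "jog_arm", "body": {
  "moves": [
    [[0.07,0.3,-0.06,0,0,-0.15,40],[0,0.2,0,0,0,0,40],[0,0.1,0,0,0,0,40],[0,0.05,0,0,0,0,40],[0,0,0,0,0,0,40]]
  ]
}}

```text
clock: 15.62
tcp_pos: [425.3, -322.2, 15.6]
tcp_rot: [0.708, -0.706, -0.003, 0.003]
force: [-0.0, -0.2, -0.8]
opening: 60.0
```

Run:
```python
from h import *
rows([424,-322,14],0); tilt()
```

```text
[ 425.3 -322.2   15.6] {'d_tool(40mm)': array([-0.03,  0.04,  0.01]), 'ry(5deg)': np.float64(0.1)}
fix turn(5deg) [-0.03  0.   -0.01] open 60.0 F [-0.  -0.2 -0.8] t 15.6167
```

Emit:
{"method": "jog_arm", "body": {
  "moves": [
    [[0,0.08,0,0,0,0,40],[0,0,0,0,0,0,72],[0,0,0,0,0,0,72],[0,0,0,0,0,0,72],[0,-0.4,0,0,0,0,72],[0,-0.8,0,0,0,0,72],[0,-1,0,0,0,0,78],[0,-1,0,0,0,0,78]]
  ]
}}

```text
clock: 16.28
tcp_pos: [421.8, -318.3, 137.8]
tcp_rot: [0.712, -0.702, 0.001, 0.007]
force: [0.4, -0.9, -0.8]
opening: 71.8
```

Emit:
{"method": "jog_arm", "body": {
  "moves": [
    [[0,-0.9,0.2,0,0,0,78],[0.15,0,0.95,0,0,0,78],[0.15,0,0.95,0,0,0,78],[0.15,0,0.95,0,0,0,78],[0.15,0,0,0,0,0,78]]
  ]
}}

```text
clock: 16.7
tcp_pos: [449.3, -199.5, 188.9]
tcp_rot: [-0.707, 0.707, 0.002, 0.001]
force: [-0.6, -0.3, 0.1]
opening: 72.4
```

Run:
```python
from h import *
rows([499,253,120],np.radians(-1.5)); tilt()
c,im=shot("wrist","w5.png"); print(proj(c,(421,-274,10)),proj(c,(424,-322,36)))
```

```text
[ 449.3 -199.5  188.9] {'d_tool(40mm)': array([ 1.25,  1.73, 11.31]), 'ry(5deg)': np.float64(0.31)}
fix turn(5deg) [0.   0.   0.06] open 72.4 F [-0.6 -0.3  0.1] t 16.7
[305.01318871 234.78122176] [306.70364224 276.65877309]
```

View pics/w5.png

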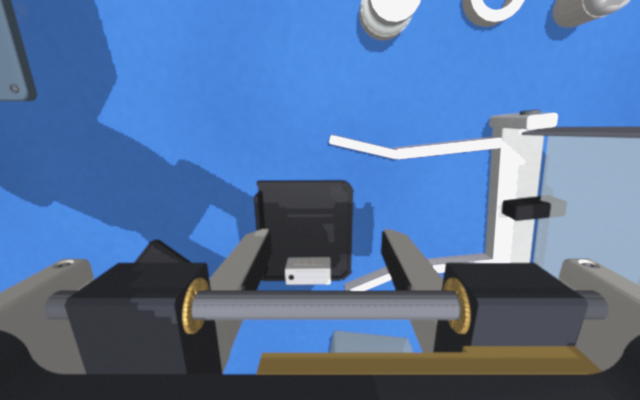

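The cartridge sits in the tray at (308,271), against the right side as intended. On to the second.

Emit:
{"method": "jog_arm", "body": {
  "moves": [
    [[0.12,0,0.98,0,0,0,78],[0.12,0,0.98,0,0,0,78],[0.12,0,0.98,0,0,0,78],[0.12,0,0.98,0,0,0,78],[0.12,0,0.98,0,0,0,78],[0.12,0,0.98,0,0,0,78],[0.12,0,0.98,0,0,0,78],[0.12,0,0.98,0,0,0,78]]
  ]
}}

```text
clock: 17.42
tcp_pos: [494.9, 107.3, 187.7]
tcp_rot: [-0.702, 0.712, -0.001, 0.009]
force: [0.7, -0.3, -0.1]
opening: 72.5
```

Emit:
{"method": "jog_arm", "body": {
  "moves": [
    [[0.15,0,0.95,0,0.3,0,78],[0.15,0.1,0.5,0,0,0,78],[0.1,0.5,0,0,0,0,78],[0,0.2,0,0,0,0,78],[0,0,0,0,0,0,78]]
  ]
}}

```text
clock: 17.83
tcp_pos: [516.5, 172.4, 154.0]
tcp_rot: [-0.703, 0.711, -0.006, 0.018]
force: [-0.4, -0.3, -0.8]
opening: 72.8
```

Run:
```python
from h import *
c,im=shot("wrist","w6.png"); k=carts(c,im,54,None,180); print(k)
rows([500,253,90],np.radians(-1.4)); tilt()
```

```text
[[499.  303.2  -8.3  58.6  22.7 299.3  52.9]
 [500.3 253.   -1.9  58.1  22.7 304.9 113.9]
 [512.6  -7.2  -2.8  45.8  28.3 327.6 344.4]]
[516.5 172.  154.5] {'d_tool(40mm)': array([-0.51,  1.58,  2.03]), 'ry(5deg)': np.float64(-0.11)}
fix turn(5deg) [0.13 0.   0.18] open 72.3 F [-0.  -0.6  0.1] t 17.8833
```

Emit:
{"method": "jog_arm", "body": {
  "moves": [
    [[-0.3,0.1,0.7,0.1,0,0.2,78],[-0.2,0.4,0.7,0,0,0,78],[0,0.6,0.6,0,-0.1,0,78],[0,0.5,0.1,0,0,0,78],[0,0,0,0,0,0,78],[0,0,0,0,0,0,78]]
  ]
}}

```text
clock: 18.38
tcp_pos: [504.4, 251.4, 93.1]
tcp_rot: [-0.706, 0.708, -0.012, 0.015]
force: [0.6, 0.2, 0.3]
opening: 72.2
```

Run:
```python
from h import *
c,im=shot("wrist"); k=carts(c,im,54,None,180); print(k)
rows([500,253,35],np.radians(-1.4)); tilt()
```

```text
[[499.  304.   -8.2  58.6  22.9 316.3 154.1]
 [500.6 255.4  -1.2  58.5  19.9 319.1 215.6]]
[504.3 251.1  93.1] {'d_tool(40mm)': array([-0.11,  1.45,  0.05]), 'ry(5deg)': np.float64(-0.15)}
fix turn(5deg) [ 0.04 -0.    0.05] open 72.5 F [ 0.4 -1.  -0.4] t 18.4333
```

Emit:
{"method": "jog_arm", "body": {
  "moves": [
    [[-0.12,0.35,0.05,0,0,0,78],[-0.04,0.45,0,0,0,0.05,78],[-0.04,0.45,0,0,0,0.1,78],[-0.03,0.35,0,0,0,0.1,78],[0,0,0,0,0,0,78]]
  ]
}}

```text
clock: 18.85
tcp_pos: [502.7, 248.8, 36.5]
tcp_rot: [0.707, -0.707, 0.017, -0.015]
force: [-1.2, 0.1, -0.5]
opening: 72.5
```

Run:
```python
from h import *
rows([500,253,35],np.radians(-1.4)); tilt()
```

```text
[502.7 248.8  36.5] {'d_tool(40mm)': array([-0.07,  0.04,  0.1 ]), 'ry(5deg)': np.float64(-0.24)}
fix turn(5deg) [-0.   -0.   -0.05] open 72.5 F [-1.2  0.1 -0.5] t 18.85
```

Emit:
{"method": "jog_arm", "body": {
  "moves": [
    [[-0.07,0.03,0.1,0,-0.2,0,78],[0,0,0,0,0,0,40],[0,0,0,0,0,0,40],[0,0,0,0,0,0,40],[0,0,0,0,0,0,40],[0,-0.4,0,0,0,0,40],[0,-0.7,0,0,0,0,40],[0,-0.9,0,0,0,0,40]]
  ],
  "grip_force": 20
}}

```text
clock: 19.52
tcp_pos: [497.9, 250.8, 115.3]
tcp_rot: [-0.706, 0.708, -0.014, 0.006]
force: [0.4, 1.0, -0.7]
opening: 59.9
```

Emit:
{"method": "jog_arm", "body": {
  "moves": [
    [[0,-0.9,0,0,0,0,40],[0,-0.6,-0.5,0,0,0,40],[-0.1,-0.1,-0.95,0,0,0,40],[-0.1,0,-0.98,0,0,0,40],[-0.15,0,-0.98,0,0,0,40],[-0.15,0,-0.98,0,0,0,40],[-0.15,0,-0.98,0,0,0,40],[-0.15,0,-0.98,0,0,0,40]]
  ]
}}

```text
clock: 20.18
tcp_pos: [465.6, -2.1, 195.7]
tcp_rot: [0.708, -0.706, -0.001, -0.009]
force: [0.3, 0.3, -1.1]
opening: 59.6
```

Run:
```python
from h import *
rows([424,-290,120],0); tilt()
```

```text
[465.6  -2.1 195.7] {'d_tool(40mm)': array([-0.98,  1.87, -7.21]), 'ry(5deg)': np.float64(-0.14)}
fix turn(5deg) [-0.02 -0.    0.17] open 59.6 F [ 0.3  0.3 -1.1] t 20.1833
```

Emit:
{"method": "jog_arm", "body": {
  "moves": [
    [[-0.15,0,-0.98,0,0,0,40],[-0.15,0,-0.98,0,0,0.1,40],[-0.15,0,-0.98,0,0,0,40],[-0.15,0,-0.98,0,0,0,40],[-0.15,0,-0.98,0,0,0,40],[-0.1,0.1,-0.95,0,0,0,40],[0,0.3,-0.5,0,0,0,40],[0,0,0,0,0,0,40]]
  ]
}}

```text
clock: 20.85
tcp_pos: [424.0, -275.1, 184.6]
tcp_rot: [-0.704, 0.71, -0.0, 0.011]
force: [0.5, -0.1, -0.2]
opening: 59.6
```

```bash
cat >> h.py <<'E'
def trayfit(c,im,box):
    k=tray(c,im,box); x,y,w,h=cv2.boundingRect(k); print("bbox",x,y,w,h)
    y1=min(y+h,box[3])-12
    F=lambda e:cv2.fitLine(np.array(e,np.float32),cv2.DIST_HUBER,0,.01,.01).ravel()
    fr=[ray(c,k[k[:,1]==v][:,0].max(),v,10)[:2] for v in range(y+20,y1,2)]
    le=[ray(c,u,k[k[:,0]==u][:,1].min(),10)[:2] for u in range(x+25,x+w-20,2)]
    pl=[ray(c,k[k[:,1]==v][:,0].min(),v,30)[:2] for v in range(y+20,y1,2)]
    for n,e in (("front",fr),("left",le),("plate",pl)):
        vx,vy,a,b=F(e); print(n,round(float(a),1),round(float(b),1),np.degrees(np.arctan2(vy,vx)).round(1))
E
python3 - <<'E'
from h import *
rows([424,-290,15],0); tilt()
c,im=shot("wrist"); print(proj(c,(421,-274,10)),proj(c,(421,-201,10)),proj(c,(483,-274,10)))
trayfit(c,im,(215,80,390,215)); print(carts(c,im,36,None,180))
E
```

```text
[ 424.  -275.1  184.6] {'d_tool(40mm)': array([-0.06,  4.24, -0.34]), 'ry(5deg)': np.float64(-0.18)}
fix turn(5deg) [ 0.09 -0.    0.18] open 59.6 F [ 0.5 -0.1 -0.2] t 20.85
[322.0943882  179.84173912] [320.80382995 119.53260001] [371.30447489 178.86846966]
bbox 268 119 106 96
front 482.3 -273.6 89.7
left 419.1 -201.5 -1.0
plate 361.6 -251.5 -89.8
[]
```

Emit:
{"method": "jog_arm", "body": {
  "moves": [
    [[-0.05,0.7,-0.2,0,0,0.15,40],[-0.05,0.9,-0.1,0,0,0,40],[-0.05,0.9,-0.05,0,0,0,40],[-0.05,0.6,0,0,0,0.1,40],[0,0.2,0,0,0,0.1,40],[0,0,0,0,0,0,40]]
  ]
}}

```text
clock: 21.4
tcp_pos: [421.4, -285.8, 56.1]
tcp_rot: [-0.702, 0.712, -0.007, 0.002]
force: [-0.2, -0.7, 0.0]
opening: 59.7
```

Run:
```python
from h import *
rows([424,-290,18.5],0); tilt()
```

```text
[ 421.4 -285.8   56.1] {'d_tool(40mm)': array([ 0.07,  0.94, -0.09]), 'ry(5deg)': np.float64(-0.15)}
fix turn(5deg) [ 0.16 -0.   -0.07] open 59.7 F [-0.2 -0.7  0. ] t 21.4
```

Emit:
{"method": "jog_arm", "body": {
  "moves": [
    [[0.03,0.4,-0.1,0.15,-0.1,0,40],[0,0.3,0,0,0,0,40],[0,0.2,0,0,0,0,40],[0,0.05,0,0,0,0,40],[0,0,0,0,0,0,40]]
  ]
}}

```text
clock: 21.82
tcp_pos: [428.0, -288.7, 24.2]
tcp_rot: [-0.705, 0.709, 0.001, -0.001]
force: [0.5, 0.7, -0.9]
opening: 60.0
```

Run:
```python
from h import *
rows([424,-290,18.5],0); tilt()
```

```text
[ 428.  -288.7   24.2] {'d_tool(40mm)': array([-0.1 ,  0.14, -0.03]), 'ry(5deg)': np.float64(0.03)}
fix turn(5deg) [ 0.07 -0.    0.01] open 60.0 F [ 0.5  0.7 -0.9] t 21.8167
```

Lower the rest of the way, release, and return in one flow.

Emit:
{"method": "jog_arm", "body": {
  "moves": [
    [[-0.12,0.12,-0.03,0,0,0,40],[0,0.08,0,0,0,0,40],[0,0,0,0,0,0,40]]
  ]
}}

```text
clock: 22.07
tcp_pos: [424.0, -291.3, 20.8]
tcp_rot: [-0.703, 0.711, 0.003, -0.001]
force: [-0.2, 1.3, -0.3]
opening: 59.8
```

Emit:
{"method": "jog_arm", "body": {
  "moves": [
    [[0,0,0,0,0,0,72],[0,0,0,0,0,0,72],[0,0,0,0,0,0,72],[0,-0.4,0,0,0,0,72],[0,-0.8,0,0,0,0,72],[0,-1,0,0,0,0,78],[0,-1,0,0,0,0,78],[0,-0.9,0.3,0,0,0,78]]
  ]
}}

```text
clock: 22.73
tcp_pos: [418.9, -275.2, 183.6]
tcp_rot: [0.707, -0.707, 0.002, 0.004]
force: [1.4, -0.5, 0.6]
opening: 72.3
```

Emit:
{"method": "jog_arm", "body": {
  "moves": [
    [[0.15,-0.2,0.95,0,0,0,78],[0.15,0,0.95,0,0,0,78],[0.15,0,0.7,0,0,0,78]]
  ]
}}

```text
clock: 22.98
tcp_pos: [441.0, -176.1, 201.6]
tcp_rot: [-0.703, 0.712, 0.001, 0.004]
force: [0.4, 0.7, -0.4]
opening: 72.2
```

Run:
```python
from h import *
rows([499,303,120],np.radians(-8.3)); tilt()
c,im=shot("wrist","w7.png"); print(carts(c,im,36,None,180),proj(c,(424,-290,36)),proj(c,(424,-322,36)))
```

```text
[ 441.  -176.1  201.6] {'d_tool(40mm)': array([ 1.37,  1.9 , 12.01]), 'ry(5deg)': np.float64(1.6)}
fix turn(5deg) [0.15 0.   0.08] open 72.2 F [ 0.4  0.7 -0.4] t 22.9833
[] [313.65964565 263.88428285] [314.1082278  284.30831423]
```

Emit:
{"method": "jog_arm", "body": {
  "moves": [
    [[0.12,0,0.98,0.1,0,0,78],[0.12,0,0.98,0,0,0,78],[0.12,0,0.98,0,0,0,78],[0.12,0,0.98,0,0,0,78],[0.12,0,0.98,0,0,0,78],[0.12,0,0.98,0,0,0,78],[0.12,0,0.98,0,0,0,78],[0.12,0,0.98,0,0,0,78]]
  ]
}}

```text
clock: 23.7
tcp_pos: [482.2, 145.2, 201.2]
tcp_rot: [-0.705, 0.709, 0.0, 0.008]
force: [1.1, -0.4, 0.2]
opening: 72.4
```

Emit:
{"method": "jog_arm", "body": {
  "moves": [
    [[0,0,0.98,0,0.5,0,78],[0,0,0.98,0,0.5,0,78],[0,0.3,0.9,0,0.5,0,78],[0,0.5,0.7,0,0,0,78],[0,0.5,0.3,0,0,0,78],[0,0.3,0,0,0,0,78],[0,0,0,0,0,0,78]]
  ]
}}

```text
clock: 24.28
tcp_pos: [495.1, 316.1, 133.9]
tcp_rot: [0.706, -0.705, 0.043, -0.055]
force: [0.3, -0.2, 0.8]
opening: 72.4
```

Run:
```python
from h import *
c,im=shot("wrist"); k=carts(c,im,54,None,180); print(k)
rows([499,303.5,36],np.radians(-8.3)); tilt()
```

```text
[[498.9 305.6  -8.2  58.3  20.1 329.5 214. ]]
[495.5 316.1 135. ] {'d_tool(40mm)': array([ 0.09,  2.48, -0.3 ]), 'ry(5deg)': np.float64(0.07)}
fix turn(5deg) [-0.02  0.    0.2 ] open 72.4 F [ 0.3 -0.3 -0. ] t 24.3333
```

Emit:
{"method": "jog_arm", "body": {
  "moves": [
    [[0.05,0.3,-0.3,0,0,0.2,78],[-0.05,0.7,0,0,0,0.05,78],[-0.05,0.6,0,0,0,0.05,78],[-0.05,0.3,0,0,0,0.05,78],[0,0,0,0,0,0,78]]
  ]
}}

```text
clock: 24.75
tcp_pos: [494.4, 303.2, 62.5]
tcp_rot: [0.708, -0.703, 0.052, -0.048]
force: [-0.5, -0.0, -0.7]
opening: 72.7
```

Run:
```python
from h import *
rows([499,303.5,36],np.radians(-8.3)); tilt()
```

```text
[494.4 303.2  62.5] {'d_tool(40mm)': array([0.12, 0.66, 0.02]), 'ry(5deg)': np.float64(0.05)}
fix turn(5deg) [-0.07  0.   -0.07] open 72.7 F [-0.5 -0.  -0.7] t 24.75
```

Emit:
{"method": "jog_arm", "body": {
  "moves": [
    [[0.06,0.3,0,0,0,0,78],[0,0.3,0,0,0,0,78],[0,0.15,0,0,0,0,78],[0,0,0,0,0,0,78]]
  ]
}}

```text
clock: 25.08
tcp_pos: [500.1, 302.9, 33.9]
tcp_rot: [0.708, -0.702, 0.05, -0.05]
force: [0.6, -0.4, -0.7]
opening: 72.4
```

Run:
```python
from h import *
rows([499,303.5,36],np.radians(-8.3)); tilt()
```

```text
[500.1 302.9  33.9] {'d_tool(40mm)': array([-0.03, -0.05,  0.01]), 'ry(5deg)': np.float64(0.03)}
fix turn(5deg) [-0.1  0.  -0. ] open 72.4 F [ 0.6 -0.4 -0.7] t 25.0833
```

Emit:
{"method": "jog_arm", "body": {
  "moves": [
    [[0,0,0,0,0,0,40],[0,0,0,0,0,0,40],[0,0,0,0,0,0,40],[0,0,0,0,0,0,40],[0,-0.4,0,0,0,0,40],[0,-0.7,0,0,0,0,40],[0,-0.9,0,0,0,0,40],[0,-0.9,0,0,0,0,40]]
  ],
  "grip_force": 20
}}

```text
clock: 25.75
tcp_pos: [495.0, 300.4, 146.7]
tcp_rot: [0.706, -0.704, 0.055, -0.045]
force: [0.6, -0.3, -0.2]
opening: 59.5
```

Emit:
{"method": "jog_arm", "body": {
  "moves": [
    [[0,-0.6,-0.5,0,-0.4,0,40],[0,-0.1,-0.98,0,-0.4,0,40],[0,0,-0.98,0,-0.4,0,40],[-0.1,0,-0.98,0,-0.4,0,40],[-0.15,0,-0.98,0,0,0,40],[-0.15,0,-0.98,0,0,0,40],[-0.15,0,-0.98,0,0,0,40],[-0.15,0,-0.98,0,0,0,40]]
  ]
}}

```text
clock: 26.42
tcp_pos: [463.8, 5.5, 188.3]
tcp_rot: [0.711, -0.703, -0.013, 0.001]
force: [1.3, -0.1, 0.3]
opening: 60.0
```

Run:
```python
from h import *
rows([424,-260,180],0); tilt()
```

```text
[463.8   5.5 188.3] {'d_tool(40mm)': array([-1.14,  0.12, -6.62]), 'ry(5deg)': np.float64(0.24)}
fix turn(5deg) [-0.12 -0.    0.19] open 60.0 F [ 1.3 -0.1  0.3] t 26.4167
```

Emit:
{"method": "jog_arm", "body": {
  "moves": [
    [[-0.15,0,-0.98,0,0.2,0.1,40],[-0.15,0,-0.98,-0.1,0,0.1,40],[-0.15,0,-0.98,0,0,0,40],[-0.15,0,-0.98,0,0,0,40],[-0.15,0,-0.98,0,0,0,40],[-0.15,0,-0.95,0,0,0,40],[-0.1,0,-0.4,0,0,0,40],[0,0,0,0,0,0,40]]
  ]
}}

```text
clock: 27.08
tcp_pos: [420.3, -264.1, 192.1]
tcp_rot: [-0.705, 0.71, 0.002, 0.004]
force: [-0.2, 0.1, -0.4]
opening: 60.0
```

Run:
```python
from h import *
rows([424,-258,20],0); tilt()
c,im=shot("wrist","w8.png"); print(proj(c,(421,-274,10)),proj(c,(421,-201,10)),proj(c,(483,-274,10)))
trayfit(c,im,(215,80,390,215)); print(carts(c,im,36,None,140))
```

```text
[ 420.3 -264.1  192.1] {'d_tool(40mm)': array([0.06, 4.3 , 0.18]), 'ry(5deg)': np.float64(-0.03)}
fix turn(5deg) [0.08 0.   0.09] open 60.0 F [-0.2  0.1 -0.4] t 27.0833
[326.12004724 186.88789228] [325.94195786 128.89732247] [373.92549261 186.66320565]
bbox 275 129 102 86
front 482.4 -253.5 89.9
left 429.4 -201.2 -0.2
plate 361.6 -259.1 89.9
[]
```

Emit:
{"method": "jog_arm", "body": {
  "moves": [
    [[0.06,0.7,0.18,0.08,0,0.1,40],[-0.03,0.9,0,0,0,0,40],[-0.03,0.9,0,0,0,0.05,40],[-0.03,0.8,0,0,0,0.05,40],[0,0.5,0,0,0,0.1,40],[0,0.1,0,0,0,0,40],[0,0,0,0,0,0,40]]
  ]
}}

```text
clock: 27.72
tcp_pos: [424.0, -249.1, 35.6]
tcp_rot: [-0.706, 0.708, -0.003, -0.004]
force: [0.8, 0.7, 0.4]
opening: 59.8
```

Run:
```python
from h import *
rows([424,-258,17],0); tilt()
```

```text
[ 424.  -249.1   35.6] {'d_tool(40mm)': array([ 0.01,  0.46, -0.22]), 'ry(5deg)': np.float64(0.02)}
fix turn(5deg) [ 0.04  0.   -0.12] open 59.8 F [0.8 0.7 0.4] t 27.7167
```

Emit:
{"method": "jog_arm", "body": {
  "moves": [
    [[-0.02,0,-0.25,0,0,0,40],[-0.02,0.25,0,0,0,0,40],[-0.02,0.2,0,0,0,0,40],[0,0.05,0,0,0,0,40],[0,0,0,0,0,0,40]]
  ]
}}

```text
clock: 28.13
tcp_pos: [424.9, -260.9, 19.2]
tcp_rot: [-0.704, 0.71, 0.0, -0.003]
force: [0.6, 0.7, -0.2]
opening: 59.7
```

Run:
```python
from h import *
rows([424,-258,17],0); tilt()
```

```text
[ 424.9 -260.9   19.2] {'d_tool(40mm)': array([-0.02,  0.05,  0.07]), 'ry(5deg)': np.float64(0.05)}
fix turn(5deg) [ 0.11  0.   -0.04] open 59.7 F [ 0.6  0.7 -0.2] t 28.1333
```

Emit:
{"method": "jog_arm", "body": {
  "moves": [
    [[-0.02,0.07,0.04,0,0,0,40],[0,0,0,0,0,0,72],[0,0,0,0,0,0,72],[0,0,0,0,0,0,72],[0,-0.4,0,0,0,0,72],[0,-0.8,0,0,0,0,72],[0,-1,0,0,0,0,78],[0,-1,0,0,0,0,78]]
  ]
}}

```text
clock: 28.8
tcp_pos: [419.8, -254.3, 141.3]
tcp_rot: [0.708, -0.706, 0.004, 0.006]
force: [0.3, -0.8, -0.1]
opening: 71.9
```

Emit:
{"method": "jog_arm", "body": {
  "moves": [
    [[0.1,-0.8,0.4,0,0,0,78],[0.15,-0.1,0.95,0,0,0,78],[0.15,0,0.95,0,0,0,78],[0.12,0,0.98,0,0,0,78],[0.12,0,0.98,0,0,0,78],[0.12,0,0.98,0,0,0,78],[0.12,0,0.98,0,0,0,78]]
  ]
}}

```text
clock: 29.38
tcp_pos: [462.9, -8.7, 191.0]
tcp_rot: [-0.702, 0.712, -0.001, 0.007]
force: [1.1, 0.3, 0.2]
opening: 72.6
```

Run:
```python
from h import *
rows([494,141,120],np.radians(-3)); tilt()
c,im=shot("wrist"); print(carts(c,im,54,None,180))
```

```text
[462.9  -8.7 191. ] {'d_tool(40mm)': array([0.72, 1.72, 3.78]), 'ry(5deg)': np.float64(0.47)}
fix turn(5deg) [0.18 0.   0.1 ] open 72.6 F [1.1 0.3 0.2] t 29.3833
[[ 494.4  139.7   -1.9   59.2   23.6  356.1   38.8]
 [ 425.6 -235.    -1.1   53.8   17.4  300.7  346.8]]
```

Emit:
{"method": "jog_arm", "body": {
  "moves": [
    [[0.2,0,0.95,0.15,0.3,0,78],[0.25,0.1,0.95,0,0,0,78],[0.25,0.4,0.9,0,0,0,78],[0.1,0.6,0.7,0,0,0,78],[0,0.6,0.4,0,0,0,78],[0,0.3,0,0,0,0,78],[0,0,0,0,0,0,78]]
  ]
}}

```text
clock: 30.02
tcp_pos: [501.9, 160.1, 112.1]
tcp_rot: [0.708, -0.706, 0.002, -0.016]
force: [-0.5, 0.3, -0.3]
opening: 72.6
```

Run:
```python
from h import *
rows([494.4,139.7,36],np.radians(-2)); tilt()
```

```text
[501.9 160.1 112.1] {'d_tool(40mm)': array([-0.21,  1.9 , -0.52]), 'ry(5deg)': np.float64(0.12)}
fix turn(5deg) [-0.04  0.    0.23] open 72.6 F [-0.5  0.3 -0.3] t 30.0167
```

Emit:
{"method": "jog_arm", "body": {
  "moves": [
    [[-0.2,0,-0.5,0,0.1,0.2,78],[-0.05,0.5,-0.05,0,0,0.05,78],[-0.05,0.6,0,0,0,0.05,78],[-0.03,0.4,0,0,0,0.05,78],[0,0,0,0,0,0,78]]
  ]
}}

```text
clock: 30.43
tcp_pos: [490.1, 136.5, 53.9]
tcp_rot: [0.708, -0.706, 0.014, -0.009]
force: [-0.8, 0.1, -0.5]
opening: 72.6
```

Run:
```python
from h import *
rows([494.4,139.7,36],np.radians(-2)); tilt()
```

```text
[490.1 136.5  53.9] {'d_tool(40mm)': array([0.11, 0.45, 0.08]), 'ry(5deg)': np.float64(0.02)}
fix turn(5deg) [-0.05  0.   -0.07] open 72.6 F [-0.8  0.1 -0.5] t 30.4333
```

Emit:
{"method": "jog_arm", "body": {
  "moves": [
    [[0.1,0.15,0.1,0,0,0,78],[0,0.3,0,0,0,0,78],[0,0.03,0,0,0,0,78],[0,0,0,0,0,0,40],[0,0,0,0,0,0,40],[0,0,0,0,0,0,40],[0,0,0,0,0,0,40]]
  ],
  "grip_force": 20
}}

```text
clock: 31.02
tcp_pos: [500.4, 139.7, 40.7]
tcp_rot: [0.709, -0.705, 0.011, -0.014]
force: [0.3, 0.5, -0.4]
opening: 59.9
```

Emit:
{"method": "jog_arm", "body": {
  "moves": [
    [[0,-0.4,0,0,0,0,40],[0,-0.7,0,0,0,0,40],[0,-0.9,0,0,0,0,40],[0,-0.9,0,0,0,0,40],[0,-0.6,-0.5,0,0,0,40],[-0.15,0,-0.98,0,0,0,40],[-0.18,0,-0.98,0,0,0,40],[-0.18,0,-0.98,0,0,0,40]]
  ]
}}

```text
clock: 31.68
tcp_pos: [476.1, 4.4, 191.3]
tcp_rot: [0.709, -0.705, 0.004, -0.012]
force: [0.8, 1.0, -0.5]
opening: 59.7
```

Run:
```python
from h import *
rows([424,-240,180],0); tilt()
```

```text
[476.1   4.4 191.3] {'d_tool(40mm)': array([-1.16,  0.24, -6.14]), 'ry(5deg)': np.float64(-0.27)}
fix turn(5deg) [-0.06 -0.    0.13] open 59.7 F [ 0.8  1.  -0.5] t 31.6833
```

Emit:
{"method": "jog_arm", "body": {
  "moves": [
    [[-0.18,0,-0.98,0,0,0.1,40],[-0.18,0,-0.98,0,-0.2,0,40],[-0.18,0,-0.98,0,0,0,40],[-0.18,0,-0.98,0,0,0,40],[-0.18,0,-0.98,0,0,0,40],[-0.15,0,-0.7,0,0,0,40],[0,0,0,0,0,0,40]]
  ]
}}

```text
clock: 32.27
tcp_pos: [427.7, -235.4, 196.6]
tcp_rot: [-0.706, 0.708, 0.002, 0.007]
force: [1.3, -0.0, -0.7]
opening: 59.9
```

Run:
```python
from h import *
rows([424,-227,24],0); tilt()
c,im=shot("wrist","w9.png",(160,60,480,300),2.5); print(proj(c,(421,-274,10)),proj(c,(424,-260,36)))
trayfit(c,im,(215,80,390,215)); print(carts(c,im,36,None,140))
```

```text
[ 427.7 -235.4  196.6] {'d_tool(40mm)': array([-0.15,  4.31,  0.23]), 'ry(5deg)': np.float64(-0.08)}
fix turn(5deg) [ 0.04 -0.    0.15] open 59.9 F [ 1.3 -0.  -0.7] t 32.2667
[319.96405645 207.30766751] [322.05721879 203.31935789]
bbox 270 152 98 63
front 482.5 -244.2 89.7
left 418.8 -200.2 -0.5
plate 361.6 -245.0 89.1
[]
```

View pics/w9.png

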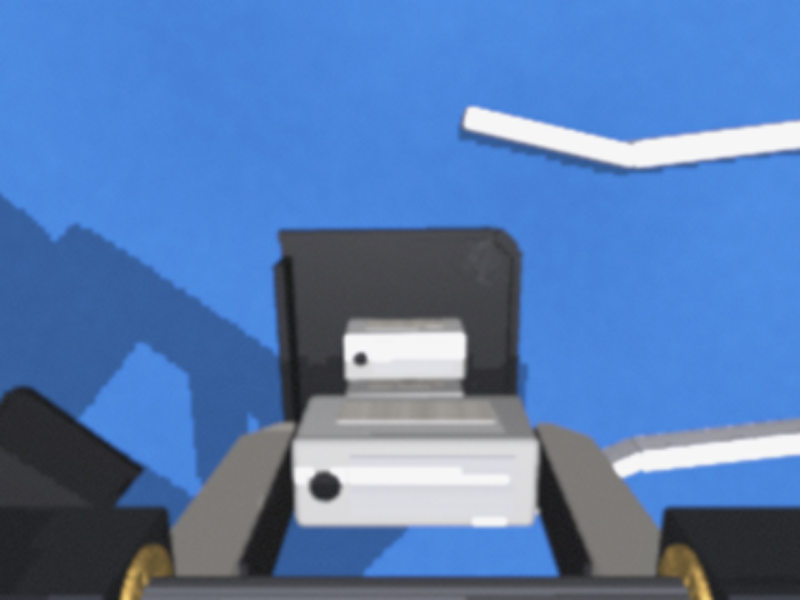

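The third cartridge's top is at (322,203), exactly where predicted, with free space on the tray's left side. The tray hasn't moved. Placing the fourth at y = -227.

Emit:
{"method": "jog_arm", "body": {
  "moves": [
    [[-0.1,0.7,0.23,0.05,0,0.15,40],[-0.03,0.9,0,0,0,0,40],[-0.03,0.9,0,0,0,0.05,40],[-0.03,0.8,0,0,0,0.05,40],[0,0.4,0,0,0,0.1,40],[0,0.1,0,0,0,0,40],[0,0,0,0,0,0,40]]
  ]
}}

```text
clock: 32.9
tcp_pos: [424.4, -219.9, 44.2]
tcp_rot: [-0.706, 0.708, -0.005, -0.001]
force: [0.3, -0.4, -0.1]
opening: 59.7
```

Run:
```python
from h import *
rows([424,-227,24],0); tilt()
```

```text
[ 424.4 -219.9   44.2] {'d_tool(40mm)': array([-0.  ,  0.51, -0.18]), 'ry(5deg)': np.float64(-0.07)}
fix turn(5deg) [ 0.02 -0.   -0.1 ] open 59.7 F [ 0.3 -0.4 -0.1] t 32.9
```

Emit:
{"method": "jog_arm", "body": {
  "moves": [
    [[-0.02,0,-0.18,0,0,0,40],[-0.02,0.25,-0.02,0,0,0,40],[-0.02,0.2,0,0,0,0,40],[0,0.05,0,0,0,0,40],[0,0,0,0,0,0,40]]
  ]
}}

```text
clock: 33.32
tcp_pos: [425.0, -229.6, 27.3]
tcp_rot: [-0.705, 0.71, -0.002, 0.001]
force: [0.6, -0.0, 0.0]
opening: 60.1
```

Run:
```python
from h import *
rows([424,-227,22.5],0); tilt()
```

```text
[ 425.  -229.6   27.3] {'d_tool(40mm)': array([-0.03,  0.12,  0.06]), 'ry(5deg)': np.float64(-0.04)}
fix turn(5deg) [ 0.08 -0.   -0.02] open 60.1 F [ 0.6 -0.   0. ] t 33.3167
```

Emit:
{"method": "jog_arm", "body": {
  "moves": [
    [[-0.02,0.1,0.06,0,0,0,40],[0,0.08,0,0,0,0,40],[0,0,0,0,0,0,40],[0,0,0,0,0,0,72],[0,0,0,0,0,0,72],[0,0,0,0,0,0,72],[0,-0.4,0,0,0,0,72],[0,-0.8,0,0,0,0,72]]
  ]
}}

```text
clock: 33.98
tcp_pos: [421.2, -224.6, 65.0]
tcp_rot: [-0.707, 0.708, -0.005, -0.001]
force: [-0.0, 0.0, -0.5]
opening: 66.9
```

Emit:
{"method": "jog_arm", "body": {
  "moves": [
    [[0,-1,0,0,0,0,72],[0,-1,0,0,0,0,72],[0,-0.8,-0.5,0,0,0,72],[-0.5,0,-0.8,0,0,0,40],[-0.5,0,0,0,0,0,40],[0,0,0,0,0,0,40]]
  ]
}}

```text
clock: 34.48
tcp_pos: [383.3, -279.1, 188.8]
tcp_rot: [-0.704, 0.71, -0.001, -0.001]
force: [0.1, 0.9, -0.2]
opening: 51.5
```

Run:
```python
from h import *
rows([340,-274,100],0); tilt()
c,im=shot("wrist","w10.png"); print(carts(c,im,36,None,180)); print(proj(c,(421,-274,10)))
```

```text
[ 383.3 -279.1  188.8] {'d_tool(40mm)': array([-1.08,  2.22,  0.15]), 'ry(5deg)': np.float64(-0.0)}
fix turn(5deg) [ 0.11 -0.   -0.02] open 51.5 F [ 0.1  0.9 -0.2] t 34.4833
[[ 425.1 -321.5    0.6   58.8   23.7  360.9  218. ]
 [ 469.4 -501.7  -89.9   54.5   24.7  386.2  339.3]]
[356.65472155 175.7928167 ]
```

View pics/w10.png

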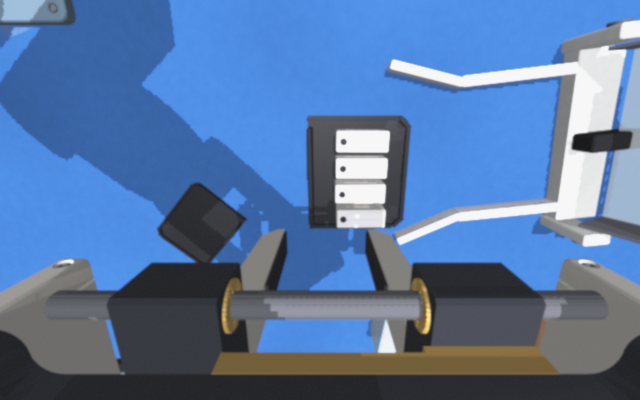

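All four cartridges lie side by side in the tray, at (363,141), (362,168), (361,193) and (361,217). The guide flare tips are at (390,65) and (398,240), and the rails start at (460,85) and (458,210). Now measuring the rails.

Run:
```python
from h import *
c,im=shot("wrist")
m=(im.min(2)>150)
L=[];Rr=[];FL=[];FR=[]
for u in range(475,545,3):
    v=np.where(m[55:110,u])[0]; L.append(ray(c,u,55+v.max(),22)[:2])
    v=np.where(m[195:225,u])[0]; Rr.append(ray(c,u,195+v.min(),22)[:2])
for u in range(400,450,3):
    v=np.where(m[50:110,u])[0]; FL.append(ray(c,u,50+v.max(),22)[:2])
    v=np.where(m[200:250,u])[0]; FR.append(ray(c,u,200+v.min(),22)[:2])
for n,e in (("L",L),("R",Rr),("FL",FL),("FR",FR)):
    e=np.array(e,np.float32); vx,vy,a,b=cv2.fitLine(e,cv2.DIST_HUBER,0,.01,.01).ravel(); print(n,a.round(1),b.round(1),np.degrees(np.arctan(vy/vx)).round(2),e[0],e[-1])
for n,u,v in (("kinkL",461,88),("kinkR",458,208),("tipL",391,71),("tipR",399,238)): print(n,ray(c,u,v,22).round(1))
print("cands",carts(c,im,36,(325,120,395,230),140,True))
```

```text
L 586.7 -164.0 6.22 [ 549.309  -168.0205] [ 623.92    -159.97633]
R 614.4 -306.4 5.66 [ 571.88965 -311.14313] [ 656.7641 -301.9531]
FL 492.0 -160.5 -13.11 [ 465.03714 -154.63144] [ 519.21906 -166.93645]
FR 510.1 -331.6 27.79 [ 479.97223 -346.83215] [ 538.50397 -316.47778]
kinkL [ 534.4 -172.1   22. ]
kinkR [ 550.8 -313.8   22. ]
tipL [ 455.2 -154.6   22. ]
tipR [ 479.3 -355.4   22. ]
cands [[ 422.9 -274.5  -89.3  118.5   62.2  360.2  176.6]]
```

Emit:
{"method": "jog_arm", "body": {
  "moves": [
    [[-0.5,0.5,0.15,0.1,0,0,22],[-0.1,0.8,0,0,0,0,22],[-0.05,0.9,0,0,0,0,22],[0,0.3,0,0,0,0,22],[0,0,0,0,0,0,22],[0,0,0,0,0,0,22]]
  ]
}}

```text
clock: 35.08
tcp_pos: [362.4, -270.1, 83.3]
tcp_rot: [0.708, -0.707, -0.001, 0.0]
force: [0.6, 0.6, -0.0]
opening: 20.7
```

Run:
```python
from h import *
rows([361.5,-274,12],0); tilt()
c,im=shot("wrist","w11.png",(200,100,440,280),3); print(proj(c,(361.5,-274,30)),proj(c,(361.5,-214,30)))
```

```text
[ 362.4 -270.1   83.3] {'d_tool(40mm)': array([-0.03,  1.78, -0.1 ]), 'ry(5deg)': np.float64(0.02)}
fix turn(5deg) [-0.02 -0.    0.02] open 20.7 F [ 0.6  0.6 -0. ] t 35.0833
[325.59602243 219.36120816] [325.66199803 147.42939601]
```

View pics/w11.png

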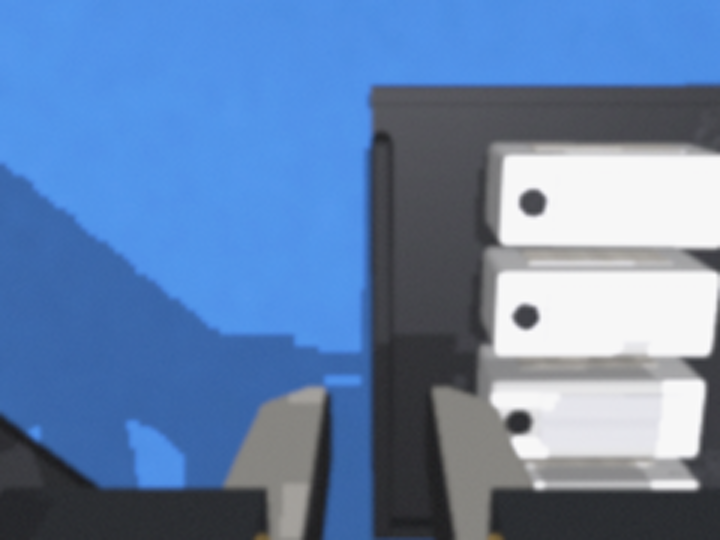

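Crop w11: the plate top is at columns 375–393 (px 325–331), so the plate centre is at x ≈ 363.5. The cartridges start about 28 mm further in. The inner finger fits between with a smaller opening.

Emit:
{"method": "jog_arm", "body": {
  "moves": [
    [[0.02,0.3,-0.1,0,0,0,18],[0,0.5,0,0,0,0,18],[-0.02,0.3,0,0,0,0,18],[0,0,0,0,0,0,18]]
  ]
}}

```text
clock: 35.47
tcp_pos: [367.9, -277.2, 43.0]
tcp_rot: [-0.705, 0.709, 0.005, 0.001]
force: [0.3, 0.2, 0.3]
opening: 16.7
```

Run:
```python
from h import *
rows([363.3,-274,12],0); tilt()
```

```text
[ 367.9 -277.2   43. ] {'d_tool(40mm)': array([-0.12,  0.77,  0.09]), 'ry(5deg)': np.float64(0.05)}
fix turn(5deg) [0.08 0.   0.1 ] open 16.7 F [0.3 0.2 0.3] t 35.4667
```

Emit:
{"method": "jog_arm", "body": {
  "moves": [
    [[-0.14,0,0.09,0,0,0.1,18],[-0.02,0.3,0,0,0,0,18],[-0.02,0.25,0,0,0,0.05,18],[-0.02,0.1,0,0,0,0,18],[0,0,0,0,0,0,18]]
  ]
}}

```text
clock: 35.88
tcp_pos: [362.5, -275.9, 21.0]
tcp_rot: [-0.702, 0.712, 0.002, -0.002]
force: [0.2, -0.2, 0.3]
opening: 16.7
```

Run:
```python
from h import *
rows([363.3,-274,12],0); tilt()
```

```text
[ 362.5 -275.9   21. ] {'d_tool(40mm)': array([0.02, 0.23, 0.05]), 'ry(5deg)': np.float64(0.07)}
fix turn(5deg) [ 0.15 -0.   -0.01] open 16.7 F [ 0.2 -0.2  0.3] t 35.8833
```

Emit:
{"method": "jog_arm", "body": {
  "moves": [
    [[0,0.1,0.05,0.15,0,0,18],[0,0.12,0,0,0,0,18],[0,0,0,0,0,0,0],[0,0,0,0,0,0,0],[0,0,0,0,0,0,0],[0,0,0,0,0,0,0]]
  ],
  "grip_force": 25
}}

```text
clock: 36.38
tcp_pos: [363.3, -274.6, 12.9]
tcp_rot: [-0.707, 0.707, 0.002, -0.002]
force: [0.3, 0.0, -1.3]
opening: 5.9
```

Run:
```python
from h import *
s,p,M=st(); print(p)
# target tray pose: home (602.5,-237) yaw 6.1; pre-entry 40mm further out of start x
a=np.radians(6.1); ax=np.array([np.cos(a),np.sin(a)]); off=p[:2]-np.array([421,-274])
for d in (-175,-80,0):
    t=np.array([602.5,-237])+ax*d; q=t-ax*58; print(d,t.round(1),"tcp",q.round(1))
    rows([*q,p[2]],a)
tilt()
```

```text
[ 363.31709043 -274.55453065   12.89753448]
-175 [ 428.5 -255.6] tcp [ 370.8 -261.8]
[ 363.3 -274.6   12.9] {'d_tool(40mm)': array([ 0.19, -0.  ,  0.32]), 'ry(5deg)': np.float64(-1.15)}
-80 [ 523.  -245.5] tcp [ 465.3 -251.7]
[ 363.3 -274.6   12.9] {'d_tool(40mm)': array([2.55, 0.  , 0.56]), 'ry(5deg)': np.float64(-1.15)}
0 [ 602.5 -237. ] tcp [ 544.8 -243.2]
[ 363.3 -274.6   12.9] {'d_tool(40mm)': array([4.54, 0.  , 0.76]), 'ry(5deg)': np.float64(-1.15)}
fix turn(5deg) [0.01 0.   0.01] open 5.9 F [ 0.3  0.  -1.3] t 36.3833
```

Emit:
{"method": "jog_arm", "body": {
  "moves": [
    [[0,0,0.12,0,-0.4,0,0],[0.05,0,0.12,0,-0.4,0,0],[0.1,0,0.1,0,-0.4,0,0],[0.1,0,0,0,0,0,0],[0,0,0,0,0,0,0]]
  ]
}}

```text
clock: 36.8
tcp_pos: [372.9, -259.8, 13.0]
tcp_rot: [-0.706, 0.706, 0.041, -0.041]
force: [1.4, -0.1, -1.6]
opening: 5.8
```

Run:
```python
from h import *
rows([465.3,-251.7,13],np.radians(6.1)); tilt()
c,im=shot("wrist","w12.png"); print(proj(c,(428,-255,10)))
```

```text
[ 372.9 -259.8   13. ] {'d_tool(40mm)': array([ 2.32, -0.  , -0.07]), 'ry(5deg)': np.float64(0.12)}
fix turn(5deg) [ 0.01 -0.   -0.01] open 5.8 F [ 1.4 -0.1 -1.6] t 36.8
[410.02570363 243.45298255]
```

View pics/w12.png

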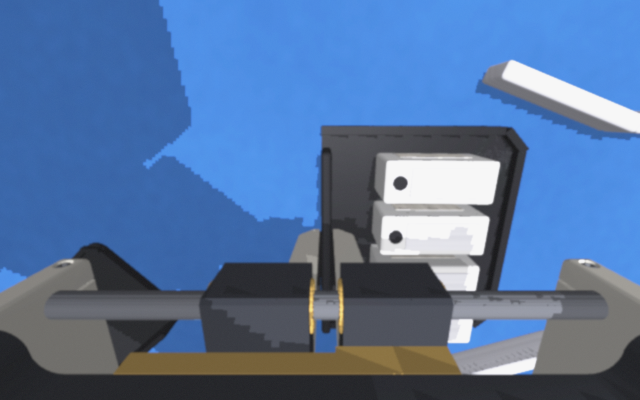

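The tray is held straight by its plate, centred in the flare with about 30 px of clearance on the left guide. Advancing.

Emit:
{"method": "jog_arm", "body": {
  "moves": [
    [[0.25,0,-0.03,0,0.05,0,0],[0.35,0,-0.02,0,0.05,0,0],[0.35,0,0,0,0,0,0],[0.35,0,0,0,0,0,0],[0.35,0,0,0,0,0,0],[0.35,0,0,0,0,0,0],[0.2,0,0,0,0,0,0]]
  ]
}}

```text
clock: 37.43
tcp_pos: [459.6, -251.7, 13.0]
tcp_rot: [0.706, -0.706, -0.034, 0.04]
force: [-1.9, -0.6, -0.2]
opening: 5.9
```

Run:
```python
from h import *
rows([544.8,-243.2,13],np.radians(6.1)); tilt()
```

```text
[ 459.6 -251.7   13. ] {'d_tool(40mm)': array([ 2.14, -0.02, -0.01]), 'ry(5deg)': np.float64(-0.01)}
fix turn(5deg) [-0.01 -0.   -0.1 ] open 5.9 F [-1.9 -0.6 -0.2] t 37.4333
```

Emit:
{"method": "jog_arm", "body": {
  "moves": [
    [[0.25,0,0,0,0,-0.05,0],[0.3,0,0,0,0,-0.05,0],[0.3,0,0,0,0,0,0],[0.3,0,0,0,0,0,0],[0.3,0,0,0,0,0,0],[0,0,0,0,0,0,0]]
  ]
}}

```text
clock: 37.93
tcp_pos: [520.1, -246.0, 13.0]
tcp_rot: [0.706, -0.706, -0.036, 0.038]
force: [1.3, -1.0, -2.9]
opening: 5.6
```

Run:
```python
from h import *
rows([544.8,-243.2,13],np.radians(6.1)); tilt()
```

```text
[ 520.1 -246.    13. ] {'d_tool(40mm)': array([ 0.62, -0.  ,  0.01]), 'ry(5deg)': np.float64(-0.01)}
fix turn(5deg) [-0.01  0.   -0.03] open 5.6 F [ 1.3 -1.  -2.9] t 37.9333
```

Emit:
{"method": "jog_arm", "body": {
  "moves": [
    [[0.15,0,0,0,0,0,0],[0.15,0,0,0,0,0,0],[0.15,0,0,0,0,0,0],[0.1,0,0,0,0,0,0],[0.1,0,0,0,0,0,0]]
  ]
}}

```text
clock: 38.35
tcp_pos: [543.3, -243.3, 12.9]
tcp_rot: [0.707, -0.706, -0.034, 0.041]
force: [-4.9, -1.8, 3.1]
opening: 5.7
```

Emit:
{"method": "jog_arm", "body": {
  "moves": [
    [[0.1,0,0,0,0,0,0],[0.1,0,0,0,0,0,0],[0.1,0,0,0,0,0,0]]
  ]
}}

```text
clock: 38.6
tcp_pos: [546.4, -243.0, 12.8]
tcp_rot: [0.707, -0.705, -0.029, 0.049]
force: [-17.7, -6.0, 12.1]
opening: 6.0
```

Run:
```python
from h import *
rows([544.8,-243.2,13],np.radians(6.1)); tilt()
```

```text
[ 546.4 -243.    12.8] {'d_tool(40mm)': array([-0.04, -0.  , -0.  ]), 'ry(5deg)': np.float64(0.03)}
fix turn(5deg) [-0.05  0.   -0.32] open 6.0 F [-17.7  -6.   12.1] t 38.6
```

The reaction force climbed to 18 N, so the tray is at the stop. Release and retract.

Emit:
{"method": "jog_arm", "body": {
  "moves": [
    [[0,0,0,0,0,-0.25,0],[0,0,0,0,0,0,17],[0,0,0,0,0,0,17],[0,0,0,0,0,0,17],[0,-0.3,0,0,0,0,17],[0,-0.6,0,0,0,0,17],[-0.2,-0.9,0,0,0,0,17],[-0.3,-0.9,0,0,0,0,17]]
  ]
}}

```text
clock: 39.27
tcp_pos: [526.4, -241.1, 117.1]
tcp_rot: [0.712, -0.7, -0.033, 0.044]
force: [-0.0, -0.7, 0.5]
opening: 15.6
```

Emit:
{"method": "jog_arm", "body": {
  "moves": [
    [[-0.6,-0.7,0,0,0,0,17],[-0.7,-0.3,0,0,0,0,17],[-0.3,0,0,0,0,0,17],[0,0,0,0,0,0,17]]
  ]
}}

```text
clock: 39.6
tcp_pos: [466.5, -250.9, 171.5]
tcp_rot: [0.707, -0.705, -0.039, 0.04]
force: [0.3, 0.7, -0.4]
opening: 15.6
```

Run:
```python
from h import *
rows([469.5,-250,100],np.radians(6.1)); tilt()
c,im=shot("wrist","w13.png"); print(proj(c,(602.5,-237,10)))
```

```text
[ 466.5 -250.9  171.5] {'d_tool(40mm)': array([0.08, 1.79, 0.01]), 'ry(5deg)': np.float64(0.06)}
fix turn(5deg) [-0.05 -0.   -0.01] open 15.6 F [ 0.3  0.7 -0.4] t 39.6
[439.07007202 185.90981541]
```

View pics/w13.png

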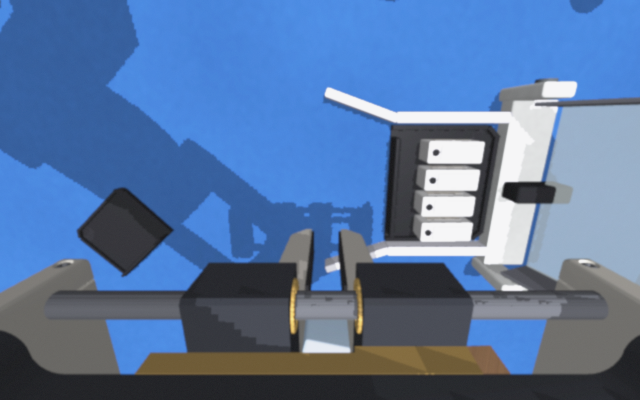

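The tray is between the rails with all four cartridges in it. Plate edge runs (391,125)–(387,240), front edge (497,135)–(488,240). Check it numerically.

Run:
```python
from h import *
c,im=shot("wrist")
g=im.max(2).astype(int)
P=[];Fq=[]
for v in range(145,232,3):
    r=im[v].astype(int); blue=(r[:,0]-r[:,2]>60)
    # plate outer edge: first dark column after 375
    u=next(u for u in range(375,410) if g[v,u]<70); P.append(ray(c,u,v,30)[:2])
    # front: last dark before white stop, searching leftwards from 525
    u=next((u for u in range(520,470,-1) if g[v,u]<90),None)
    if u: Fq.append(ray(c,u,v,10)[:2])
for n,e in (("plate",P),("front",Fq)):
    vx,vy,a,b=cv2.fitLine(np.array(e,np.float32),cv2.DIST_HUBER,0,.01,.01).ravel(); print(n,a.round(1),b.round(1),np.degrees(np.arctan(-vx/vy)).round(2))
m=(im.min(2)>150); L=[];Q=[]
for u in range(410,480,3):
    v=np.where(m[100:132,u])[0]; L.append(ray(c,u,100+v.max(),22)[:2])
    v=np.where(m[240:262,u])[0]; Q.append(ray(c,u,240+v.min(),22)[:2])
for n,e in (("L",L),("R",Q)):
    vx,vy,a,b=cv2.fitLine(np.array(e,np.float32),cv2.DIST_HUBER,0,.01,.01).ravel(); print(n,a.round(1),b.round(1),np.degrees(np.arctan(vy/vx)).round(2))
# guard hinge-based home & back wall base
```

```text
plate 535.5 -237.6 6.53
front 663.1 -220.3 6.47
L 596.8 -162.3 6.35
R 619.1 -302.5 5.49
```

Emit:
{"method": "jog_arm", "body": {
  "moves": [
    [[0.3,0.4,0,0,0,0,0],[0.2,0.9,0,0,0,0,0],[0,0.9,0,0,0,0,0],[0,0.9,0,0,0,0,0],[0,0.5,0,0,0,0,0],[0,0,0,0,0,0,0]]
  ]
}}

```text
clock: 40.2
tcp_pos: [495.4, -246.1, 16.4]
tcp_rot: [0.708, -0.704, -0.04, 0.039]
force: [0.2, 0.3, -0.4]
opening: 0.4
```

Run:
```python
from h import *
rows([519,-245,15],np.radians(6.3)); tilt()
```

```text
[ 495.4 -246.1   16.4] {'d_tool(40mm)': array([ 0.59,  0.04, -0.04]), 'ry(5deg)': np.float64(0.03)}
fix turn(5deg) [-0.07 -0.    0.02] open 0.4 F [ 0.2  0.3 -0.4] t 40.2
```

Emit:
{"method": "jog_arm", "body": {
  "moves": [
    [[0.2,0,-0.05,0,0,0,0],[0.2,0,0,0,0,0,0],[0.15,0,0,0,0,0,0],[0.1,0,0,0,0,0,0],[0.1,0,0,0,0,0,0]]
  ]
}}

```text
clock: 40.62
tcp_pos: [528.8, -243.4, 15.7]
tcp_rot: [0.709, -0.702, -0.039, 0.041]
force: [-18.0, -4.5, 1.5]
opening: 0.5
```

Emit:
{"method": "jog_arm", "body": {
  "moves": [
    [[0.1,0,0,0,0,0,0],[0.1,0,0,0,0,0,0]]
  ]
}}

```text
clock: 40.78
tcp_pos: [528.6, -242.9, 15.8]
tcp_rot: [0.71, -0.702, -0.034, 0.049]
force: [-15.3, -6.4, 2.6]
opening: 0.7
```

Emit:
{"method": "jog_arm", "body": {
  "moves": [
    [[0.1,0,0,0,0,0,0],[0.1,0,0,0,0,0,0]]
  ]
}}

```text
clock: 40.95
tcp_pos: [528.3, -243.0, 16.0]
tcp_rot: [0.71, -0.702, -0.029, 0.056]
force: [-13.4, -4.5, 2.2]
opening: 0.4
```

The stop is solid (13–18 N, no further motion). Back off and go to close the drawer.

Emit:
{"method": "jog_arm", "body": {
  "moves": [
    [[-0.5,0,0,0,0,-0.3,0],[-0.5,-0.8,0,0,0,0,0],[-0.5,-0.8,0,0,0,0,0],[-0.6,-0.8,0.2,0,0,0,0],[-0.7,-0.7,0.3,0,0,0,0],[-0.7,0,0.7,0,0,0,0],[-0.5,0,0.85,0,0.4,0,0],[-0.5,0,0.85,0,0.4,0,0]]
  ]
}}

```text
clock: 41.62
tcp_pos: [340.9, -158.2, 156.2]
tcp_rot: [-0.705, 0.709, 0.017, -0.015]
force: [-0.3, 0.8, 1.4]
opening: 0.8
```

Emit:
{"method": "jog_arm", "body": {
  "moves": [
    [[-0.3,0,0.93,0,0.4,0,0],[-0.3,0,0.93,0,0.4,0,0],[-0.2,0,0.95,0,0.4,0,0],[-0.2,0,0.95,0,0.2,0,0],[-0.2,0,0.95,0,0,0,0],[-0.2,0,0.95,0,0,0,0],[0,0,0.95,0,0,0,0],[0,0,0.95,0,0,0,0]]
  ]
}}

```text
clock: 42.28
tcp_pos: [298.9, 154.3, 164.6]
tcp_rot: [-0.701, 0.711, -0.022, 0.048]
force: [2.4, -0.3, 0.3]
opening: 0.4
```

Run:
```python
from h import *
rows([325,258,52],np.radians(-4.7)); tilt()
```

```text
[298.9 154.3 164.6] {'d_tool(40mm)': array([0.29, 2.8 , 2.68]), 'ry(5deg)': np.float64(-0.2)}
fix turn(5deg) [ 0.13 -0.    0.43] open 0.4 F [ 2.4 -0.3  0.3] t 42.2833
```

Emit:
{"method": "jog_arm", "body": {
  "moves": [
    [[0.1,0,0.9,0.1,-0.2,0.4,0],[0.1,0,0.9,0,0,0,0],[0.05,0.5,0.7,0,0,0,0],[0,0.8,0.2,0,0,0,0],[0,0.8,0,0,0,0,0],[0,0.6,0,0,0,0,0],[0,0,0,0,0,0,0]]
  ]
}}

```text
clock: 42.87
tcp_pos: [328.1, 283.3, 66.0]
tcp_rot: [0.712, -0.701, 0.012, -0.036]
force: [-0.5, -0.9, -0.3]
opening: 0.5
```

Run:
```python
from h import *
rows([335,258,52],np.radians(-4.7)); tilt()
c,im=shot("wrist"); k=carts(c,im,54,None,180,True); print(k)
```

```text
[328.1 283.3  66. ] {'d_tool(40mm)': array([ 0.2 ,  0.35, -0.62]), 'ry(5deg)': np.float64(0.17)}
fix turn(5deg) [-0.19 -0.    0.38] open 0.5 F [-0.5 -0.9 -0.3] t 42.8667
[[445.2 315.6  85.3 170.4  10.8 500.8 161. ]
 [402.1 296.3  -4.7  52.   40.3 423.5 198. ]
 [433.8 177.3  84.8  50.2  10.8 466.6 346.3]]
```

Emit:
{"method": "jog_arm", "body": {
  "moves": [
    [[0,0.2,-0.6,-0.15,0.15,0.35,0],[0,0.25,-0.05,0,0,0,0],[0.3,0,0,0,0,0,0],[0.3,0,0,0,0,0,0],[0.3,0,0,0,0,0,0],[0.4,0,0,0,0,0,0],[0.4,0,0,0,0,0,0],[0.4,0,0,0,0,0,0]]
  ]
}}

```text
clock: 43.58
tcp_pos: [422.8, 253.1, 64.0]
tcp_rot: [0.711, -0.702, 0.022, -0.034]
force: [-2.5, 0.2, 0.1]
opening: 0.7
```

Run:
```python
from h import *
rows([512,244,50],np.radians(-4.7)); tilt()
```

```text
[422.8 253.1  64. ] {'d_tool(40mm)': array([ 2.23,  0.39, -0.05]), 'ry(5deg)': np.float64(0.03)}
fix turn(5deg) [-0.15 -0.    0.2 ] open 0.7 F [-2.5  0.2  0.1] t 43.5833
```

Emit:
{"method": "jog_arm", "body": {
  "moves": [
    [[-0.3,0,0,-0.1,0,0.2,0],[0,0.3,0,0,0,0,0],[0,0.2,0,0,0,0,0],[0,0,0,0,0,0,0]]
  ]
}}

```text
clock: 43.92
tcp_pos: [421.2, 255.2, 48.8]
tcp_rot: [0.709, -0.704, 0.025, -0.034]
force: [-0.0, 0.4, -0.4]
opening: 0.6
```

Emit:
{"method": "jog_arm", "body": {
  "moves": [
    [[0.3,0,0,0,0,0,0],[0.3,0,0,0,0,0,0],[0.35,0.03,0,0,0,0,0],[0.35,0.03,0,0,0,0,0],[0.35,0.03,0,0,0,0,0],[0.3,0.02,0,0,0,0,0]]
  ]
}}

```text
clock: 44.42
tcp_pos: [501.0, 249.0, 47.3]
tcp_rot: [0.709, -0.704, 0.026, -0.031]
force: [-1.7, -0.9, 2.2]
opening: 0.7
```

Run:
```python
from h import *
rows([512,244,50],np.radians(-4.7)); tilt()
```

```text
[501.  249.   47.3] {'d_tool(40mm)': array([ 0.28, -0.07, -0.1 ]), 'ry(5deg)': np.float64(0.02)}
fix turn(5deg) [-0.08 -0.    0.08] open 0.7 F [-1.7 -0.9  2.2] t 44.4167
```

Emit:
{"method": "jog_arm", "body": {
  "moves": [
    [[0.15,0,0,0,0,0,0],[0.15,0,0,0,0,0,0],[0.1,0,0,0,0,0,0],[0.1,0,0,0,0,0,0]]
  ]
}}

```text
clock: 44.75
tcp_pos: [514.8, 247.8, 47.6]
tcp_rot: [0.709, -0.704, 0.034, -0.024]
force: [-14.3, 0.7, 13.6]
opening: 0.4
```

Emit:
{"method": "jog_arm", "body": {
  "moves": [
    [[0.1,0,0,0,0,0,0],[0.1,0,0,0,0,0,0]]
  ]
}}

```text
clock: 44.92
tcp_pos: [514.5, 247.8, 47.9]
tcp_rot: [0.708, -0.705, 0.039, -0.018]
force: [-11.5, 0.1, 9.3]
opening: 0.7
```

The drawer is hard against its stop at x ≈ 514. Back off and take the final look.

Emit:
{"method": "jog_arm", "body": {
  "moves": [
    [[-0.4,0,0,0,0,-0.3,0],[-0.7,-0.1,0,0,0,0,0],[-0.5,-0.7,0,0,0,0,0],[-0.2,-0.9,0,0,0,0,0],[-0.3,-0.9,0,0,0,0,0],[-0.9,0,0,0,0,0,0],[-0.6,0,0,0,0,0,0],[0,0,0,0,0,0,0]]
  ]
}}

```text
clock: 45.58
tcp_pos: [369.7, 259.3, 159.8]
tcp_rot: [0.709, -0.704, 0.029, -0.029]
force: [1.4, -0.8, -1.3]
opening: 0.4
```

Run:
```python
from h import *
tilt(); print(st()[1])
c,a=shot("top"); c2,b=shot("scene")
x=cv2.resize(a[105:245,195:395],(400,280),interpolation=cv2.INTER_CUBIC); y=cv2.resize(b[110:300,230:480],(400,304),interpolation=cv2.INTER_CUBIC)
o=np.zeros((304,800,3),np.uint8); o[:280,:400]=x; o[:,400:]=y; cv2.imwrite("pics/f.png",o)
```

```text
fix turn(5deg) [-0.07 -0.    0.  ] open 0.4 F [ 1.4 -0.8 -1.3] t 45.5833
[369.68875508 259.33704588 159.82985695]
```

View pics/f.png

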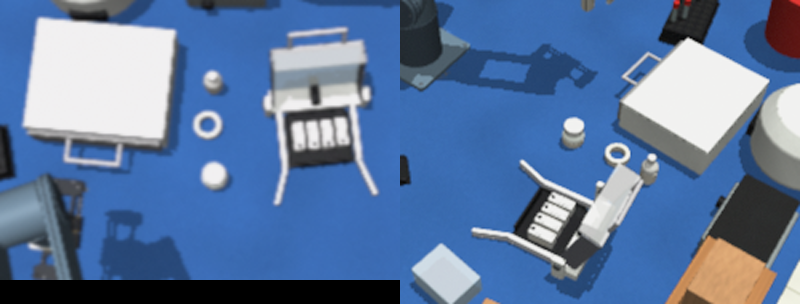

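The composite shows the guard open at (318,60), the tray with four cartridges home at (320,135), the drawer shut with its handle at (95,160) as at the start, and the bystanders in place. Handing in.

```bash
python3 -c "
from station import ctrl
print(ctrl.close_job())"
```

```text
the job is handed in; nothing more can be done
None
```

I finished the job and handed it in at about 46 s of the 208 s allowed; the hand-in reports no verdict.

I opened the guard and pulled out the drawer. I moved all four cartridges into the middle-sized tray side by side, then slid the tray in by its push plate and pushed the drawer shut.

**Last checks that agree:**
- **Tray:** it stopped solidly against the back stop twice, at 13–18 N. Its measured yaw was 6.5° against about 6° for the rails, inside the 0.05 rad limit.
- **Cartridges:** all four lie flat in the tray in the final picture.
- **Guard:** it is standing open.
- **Drawer:** it met its stop at 11–14 N, and its handle is back where it was at the start.
- **Bystanders:** the jar, tape and bottle looked unmoved in the last picture, and so did the parts of the tip box and rack in frame. I did not measure their displacement.
- **Robot:** it is clear of everything.

**Checks that disagreed or are less certain:**
- **Tray position:** I could not measure it to the 6 mm tolerance. Estimates of the tray centre along x ran from 598 to 605 mm, and of the home point from 602 to 604 mm, so I relied on the contact with the stop.
- **Rail spacing:** I measured about 144.5 mm against the 151 mm given. I put this down to seeing the lower edge of the rails' inner faces.
- **Pot:** I saw it in the drawer but did not look at it again once the drawer was shut.

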